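# Lock the tube cover on the sample shaker

### The arm

A 7-joint arm with a two-finger parallel gripper is mounted at the origin on the work surface. World frame = base frame: x ahead of the robot, y to its left, z up, the work surface at z = 0. Lengths are in m, angles in rad, forces in N, time in s.
With the tool pointing down it reaches from about 0.4 to 0.85 m from the base axis. Payload 6.9 kg.
Tool frame: the origin (TCP) lies midway between the tips of the shut fingers; the grasp point (between the pads) lies 19 mm behind it (env.tcp_to_grasp is the distance from the TCP to the grasp point, in m); z points along the fingers, y is the direction in which the jaws open and shut (so a half turn about z gives the same grasp; the last joint's range is limited). The gripper opens to 85 mm and grips with 20 to 120 N. Pads are 22 mm wide; open, the fingers measure 114 mm over their backs; the gripper's body (76 mm by 85 mm) begins 54 mm behind the grasp point. The pads swing forward as they close: fully open they stand 13 mm farther back than shut.
Start: joints at [1.397, 0.507, -0.238, 1.5, 0.126, 1.149, -0.155], TCP at [0.172, -0.601, 0.206] pointing down, gripper open.
Joint ranges: [-3.08, 3.08], [-0.24, 2.05], [-1.43, 1.35], [0, 2.5], [-1.52, 4.66], [0.17, 1.96], [-2.89, 2.89]. Speed limits (rad/s): [2.39, 2.39, 3.14, 3.14, 3.14, 3.14, 3.14].

### API

Orientations are given as a unit quaternion [w, x, y, z].
In Python, from workcell import env gives the robot as it stands. The module is installed in compiled form; this text tells all that it offers.
- The arm moves only by the tool drive_tool, never from a script. Its argument "motion" is a list of rows, each an object with "fingers": the finger opening in m, from 0 to 0.0854; "delta_pos": the shift along the tool's x, y, z in m, a list of three; "rotation": the turn, a rotation vector about the tool's x, y, z in degrees, a list of three. A call has 1 to 5 rows; each row is the pose to reach, as a shift and turn from the pose commanded when the call began, along the tool's axes at that moment; what a row does not reach only later rows make up. A row lasts 1/12 s, in which the tool goes at most 41.7 mm and 7.16 degrees, less where a joint would pass 70% of its speed; a pose out of reach is approached as far as the arm can. A call with a gripper value outside its range is refused whole. The fingers move at their own pace and stop on an object; "squeeze" is the grip in N (left out, the last holds). Time passes only in rows, so rows that repeat a pose let the fingers close. It gives the time, the measured TCP pose, the force and the opening at its end, in the units of the state.
- env.sense(): the state, without advancing time (a new reading comes with each control period).
- env.capture(name): name is "side" or "top"; returns the picture (400x640x3 uint8, red, green, blue); there is no depth.
- env.camera_model(name): a dict with "mtx" (3x3 intrinsics, pixels), "world_from_camera" (4x4, takes a point from camera to world coordinates). Camera axes: x right, y down, z forward; pixel columns grow to the right and rows downward; lengths in m; the calibration is good to about 2 mm. A picture is of the moment at which its call begins. camera_model takes no time and is no camera call.
- env.finish_job(): hands the job in, once; it reports no verdict.
The state is a dict: "time_s": time; "q": joint angles; "qvel": joint speeds; "tau": joint torques, N m; "tool_pos": TCP position; "ee_rot": TCP orientation; "ft_force": force on the tool from outside, world axes, zero at the start; "wrist_torque": the same for the moment, N m; "opening": finger opening in m.
Only numpy, scipy, OpenCV 4.12 (cv2) and the standard library are available. Lean on these libraries where they do the work, as an engineer would, in place of code of your own. Each camera call takes 0.05 s, during which the arm holds its last target. There are 200 camera calls.

### The job

The sample tubes are loaded in the shaker's carrier. Take the blue retaining cover out of the drain rack, set it fully home over the tube carrier, and then turn its orange wing a quarter turn clockwise until it drops into its locked detent and let go. Never drop the cover or let it fall over, and leave the tray and board in the rack, the bottle and the pocket scale where they are.

Things in the scene. Friction and masses are not known exactly. Their poses are not given: they have to be found in the camera images.
- cover: Blue retaining cover: a cap 156 (x) x 116 (y) mm, 50 mm deep, open below, walls 4 mm, 0.25 kg with wing. Origin: centre of its open rim plane; z out through the closed top (top face at z = 50 mm). Starts standing on a long side in the rack, x and z level, upper side 116 mm above the rack floor. It stands by itself on a long side. Fits the carrier either way round (half turn).
- wing_grip (a point): Middle of the orange wing on its turning axis (cover frame 0, 0, 82 mm); axes turn with the wing: z out of the cover's top, blade along y. Blade 14 mm thick, 50 mm long, 7 to 49 mm above the top face, on a 32 mm round base. Open: blade along cover y (red dots); locked: along cover x (green dots). It is also the carrying handle; friction keeps it open meanwhile.
- wing (a joint): Turn of the wing, rad: 0 open (start), 1.571 locked, growing clockwise seen from outside the top. About 0.1 N m turns it up a slight ramp to its crest near 1.35 rad; beyond, a spring pulls it into the detent, the wing sinking about 4 mm. A 38 mm cross-bar inside the cap then catches under the carrier's bridge. The cover goes home only with the wing open.
- carrier_seat (a point): Where the cover's origin lies when fully home: centre of the tube carrier on the platform top, 95 mm above the bench; x along its long side, z up. The carrier is a frame 143 x 103 mm, 43 mm high, rim tapered 4 mm as lead-in; the cover slips over it with 2.5 mm play each side. Inside, a bridge with top 30 mm above the platform has a 46 x 18 mm slot along x for the cross-bar.
- shaker: White bench sample shaker, fixed, 280 (x) x 260 (y) mm, housing top at 78 mm, platform 190 x 150 mm with top at 95 mm. Origin under its centre, front face to -x. The carrier's centre is 12 mm from its origin along +x.
- rack: White drain rack, fixed, base 210 (x) x 260 (y) mm, floor 12 mm above the bench, pegs rising to 82 mm at x = -60 and +60 mm. Origin under its centre. The cover stands between pegs in the middle, long side along rack x, top face and wing to rack +y; it occupies rack y -25 to +25 mm, its wing reaches +74 mm. Lift it straight up.
- tray: Steel sample tray 190 x 130 x 22 mm standing on edge in the rack, rack y 85 to 108 mm, top 142 mm above the bench. Origin centre of its bottom. Bystander.
- board: Off-white plastic board 180 x 120 x 12 mm standing on edge in the rack, rack y -97 to -85 mm, top 132 mm above the bench. Origin centre of one face. Bystander.
- bottle: White reagent bottle, 68 mm diameter, 165 mm high, on the bench. Origin centre of its underside. Bystander.
- scale: Grey pocket scale 75 (x) x 130 (y) x 20 mm on the bench. Origin centre of its underside. Bystander.
Not all that is in view belongs to the job. Several things have the shape of the cover; the one meant has the colours described above.

How it is judged:
By the outcome, as a careful person would: the job done as asked, in the order asked, and still so for the second after the job is handed in, with the robot touching nothing.
It also fails if it takes over 72 s, if anything falls off the work surface, if the arm or the gripper's body presses on something with over 40 N, if the wrist force passes 120 N, or if a joint passes its speed limit or range.

## Working session

There is one attempt and no reset: what is moved stays moved. The work goes in short steps, Python scripts to look and compute and a tool call to move; the robot and the scene stay as the last step left them, time stands still between calls to the robot, and variables do not carry over. Pictures are saved under pics/ and viewed, about 8 in all and at most 12, crops included, and the job is handed in when it is done.

Besides the shell and the picture viewer there is one more tool, called after ">>>" in YAML: its name, and indented under it one key for each argument. drive_tool: Moves the arm, as the interface text tells. Its arguments: {"type":"object","properties":{"motion":{"type":"array"},"squeeze":{"type":"number"}},"required":["motion"]}

```bash
mkdir -p pics; cat > h.py <<'E'
import numpy as np, cv2
from workcell import env
from scipy.spatial.transform import Rotation as R
def proj(cam,P):
    m=env.camera_model(cam);T=np.linalg.inv(m["world_from_camera"]);P=np.atleast_2d(P)
    c=P@T[:3,:3].T+T[:3,3];u=c@np.array(m["mtx"]).T;return u[:,:2]/u[:,2:]
def ray(cam,uv,z):
    m=env.camera_model(cam);T=np.array(m["world_from_camera"]);uv=np.atleast_2d(uv)
    d=np.c_[uv,np.ones(len(uv))]@np.linalg.inv(m["mtx"]).T@T[:3,:3].T
    o=T[:3,3];return o+d*((np.asarray(z).reshape(-1,1)-o[2])/d[:,2:])
def snap(cam,name,box=None,s=1):
    im=env.capture(cam)[:,:,::-1]
    if box: x0,y0,x1,y1=box; im=im[y0:y1,x0:x1]
    if s!=1: im=cv2.resize(im,None,fx=s,fy=s,interpolation=cv2.INTER_CUBIC)
    cv2.imwrite(f"pics/{name}.png",im)
E
python3 - <<'E'
from h import *
np.set_printoptions(precision=3,suppress=True)
a=env.capture("top");b=env.capture("side")
cv2.imwrite("pics/t0.png",a[:,:,::-1]);cv2.imwrite("pics/s0.png",b[:,:,::-1])
for c in("top","side"):
    m=env.camera_model(c);print(m["mtx"],m["world_from_camera"])
s=env.sense();print(s)
print(R.from_quat(np.roll(s["ee_rot"],-1)).as_matrix(), env.tcp_to_grasp)
E
```

```text
[[370.516   0.    320.615]
 [  0.    370.516 204.742]
 [  0.      0.      1.   ]] [[-0.001 -0.988  0.156  0.286]
 [-1.     0.002  0.007 -0.1  ]
 [-0.007 -0.156 -0.988  1.435]
 [ 0.     0.     0.     1.   ]]
[[422.228   0.    309.631]
 [  0.    422.228 204.67 ]
 [  0.      0.      1.   ]] [[-0.729 -0.414  0.545 -0.261]
 [-0.684  0.43  -0.589  0.716]
 [ 0.009 -0.802 -0.597  0.931]
 [ 0.     0.     0.     1.   ]]
{'time_s': 0.1, 'q': array([ 1.398,  0.508, -0.238,  1.501,  0.126,  1.149, -0.155]), 'qvel': array([-0.002, -0.001, -0.001, -0.003,  0.001,  0.001, -0.   ]), 'tau': array([ -0.006, -62.184,  -2.195, -25.021,   0.012,   0.008,  -0.   ]), 'tool_pos': array([ 0.172, -0.6  ,  0.205]), 'ee_rot': array([-0.001,  0.99 ,  0.139, -0.   ]), 'ft_force': array([-0.08 ,  0.602, -0.304]), 'wrist_torque': array([-0.028, -0.012, -0.015]), 'opening': 0.08565437888995278}
[[ 0.961  0.275 -0.001]
 [ 0.275 -0.961  0.002]
 [-0.    -0.002 -1.   ]] 0.0187
```

View pics/t0.png

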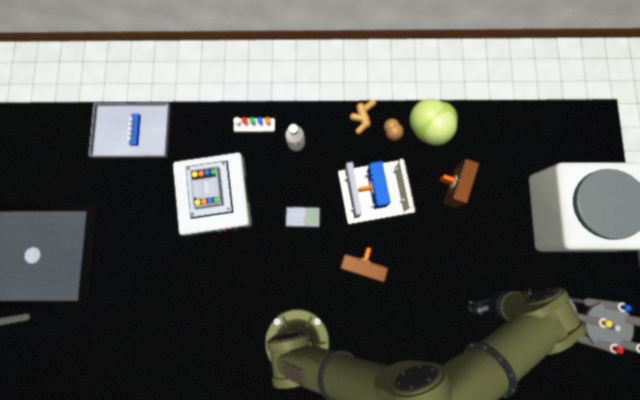

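View pics/s0.png

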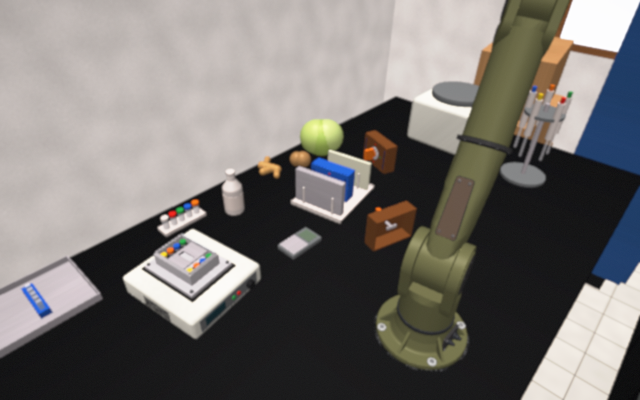

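Lookalikes, in top-view pixels: blue cover with orange wing in the white rack (378,184); brown covers with orange wings at (460,183) and (365,265); blue strip on a tray (133,128). By the description, the target is the one at (378,184). I'll check it in a close crop.

```bash
python3 - <<'E'
from h import *
a=cv2.imread("pics/t0.png")
r=cv2.resize(a[150:232,330:422],None,fx=6,fy=6,interpolation=cv2.INTER_CUBIC)
s=cv2.resize(a[145:241,165:257],None,fx=5.1,fy=5.1,interpolation=cv2.INTER_CUBIC)
cv2.imwrite("pics/c1.png",r[:, :]);cv2.imwrite("pics/c2.png",s);print(r.shape,s.shape)
E
```

```text
(492, 552, 3) (490, 469, 3)
```

View pics/c1.png

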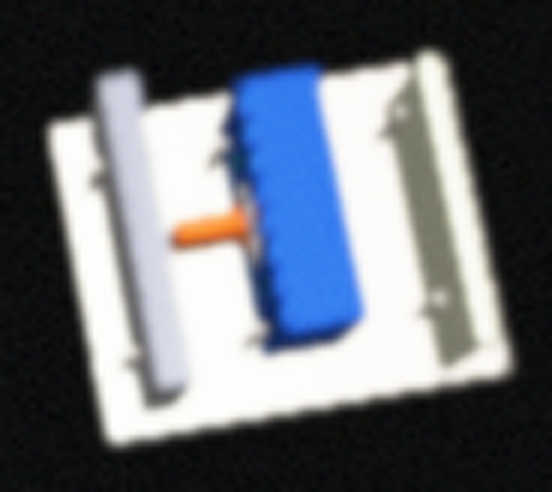

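View pics/c2.png

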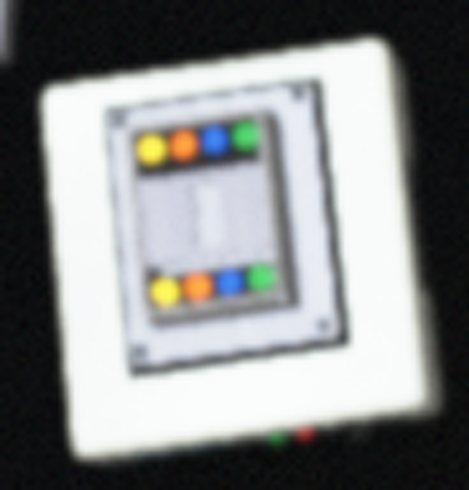

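The crop confirms the target: a blue cover with an orange wing (wing tip at about crop (175,235)), between the tray on the left and the board on the right. The shaker platform corners are at about crop (107,107), (318,82), (347,345) and (133,375).

```bash
python3 - <<'E'
from h import *
from scipy.optimize import least_squares
np.set_printoptions(precision=4,suppress=True)
def rect(c,off,k,z,wx,wy,cx=0,cy=0):
    c=np.array(c,float)/k+off-0.5+0.5/k  # resize centre convention approx
    P=np.array([[wx/2,wy/2],[wx/2,-wy/2],[-wx/2,-wy/2],[-wx/2,wy/2]])+[cx,cy]
    return c,np.c_[P,np.full(4,z)]
def fit(c,P,p0=(.4,0,.1)):
    ok=~np.isnan(c[:,0])
    def f(p):
        Q=P.copy();cs,sn=np.cos(p[2]),np.sin(p[2])
        Q[:,0]=p[0]+cs*P[:,0]-sn*P[:,1];Q[:,1]=p[1]+sn*P[:,0]+cs*P[:,1]
        return (proj("top",Q)-c)[ok].ravel()
    r=least_squares(f,p0);print(r.x,np.degrees(r.x[2]),"res",np.abs(r.fun).max());return r.x
n=[np.nan,np.nan]
o1=[330,150];o2=[165,145]
fit(*rect([(48,122),n,(512,372),(108,445)],o1,6,.012,.21,.26))
fit(*rect([(235,78),(318,66),(362,313),(287,335)],o1,6,.128,.156,.05))
print("shaker")
fit(*rect([(40,85),(388,38),(427,405),(75,460)],o2,5.1,.078,.28,.26))
fit(*rect([(107,107),(318,82),(347,345),(133,375)],o2,5.1,.095,.19,.15))
fit(*rect([(133,128),(270,112),(290,300),(152,320)],o2,5.1,.138,.135,.095))
m=np.array([[150,150],[184,146],[215,141],[247,136],[164,291],[198,287],[230,282],[263,277]])/5.1+o2-.4
print(ray("top",m,np.full(8,.14)).mean(0))
# wing tip & board/tray tops
print("wing tip",ray("top",np.array([[175,238]])/6+o1-.4,[.095]))
E
```

```text
[ 0.5652 -0.3056  0.1726] 9.88965614261705 res 0.9097636426977544
[ 0.5737 -0.3036  0.1643] 9.41152090758049 res 0.7909508860880123
shaker
[0.5478 0.3217 0.1445] 8.278518531869095 res 0.7027721351032596
[0.5577 0.3215 0.1403] 8.038006107240605 res 1.4002432771877409
[0.5574 0.319  0.1422] 8.145377062783256 res 0.6156082343890148
[0.5577 0.3218 0.14  ]
wing tip [[ 0.5553 -0.2314  0.095 ]]
```

>>> drive_tool:
  motion:
    - {"fingers": 0.085, "delta_pos": [0.04, -0.018, -0.035], "rotation": [0, 0, 0]}
    - {"fingers": 0.085, "delta_pos": [0.155, -0.073, -0.1], "rotation": [0, 0, 0]}
    - {"fingers": 0.085, "delta_pos": [0.155, -0.073, -0.1], "rotation": [0, 0, 0]}
    - {"fingers": 0.085, "delta_pos": [0.155, -0.073, -0.1], "rotation": [0, 0, 0]}
    - {"fingers": 0.085, "delta_pos": [0.155, -0.073, -0.1], "rotation": [0, 0, 0]}

```text
time_s: 0.52
tool_pos: [0.3034, -0.4856, 0.3077]
ee_rot: [0.0, 0.99, 0.14, 0.001]
ft_force: [1.7, -0.6, 0.4]
opening: 0.085
```

>>> drive_tool:
  motion:
    - {"fingers": 0.085, "delta_pos": [0.156, -0.074, 0], "rotation": [0, 0, 0]}
    - {"fingers": 0.085, "delta_pos": [0.156, -0.074, 0], "rotation": [0, 0, 0]}
    - {"fingers": 0.085, "delta_pos": [0.156, -0.074, 0], "rotation": [0, 0, 0]}
    - {"fingers": 0.085, "delta_pos": [0.156, -0.074, 0], "rotation": [0, 0, 0]}
    - {"fingers": 0.085, "delta_pos": [0.156, -0.074, 0], "rotation": [0, 0, 0]}

```text
time_s: 0.93
tool_pos: [0.4368, -0.3664, 0.3062]
ee_rot: [-0.002, 0.99, 0.144, 0.002]
ft_force: [0.6, 1.1, 0.9]
opening: 0.085
```

>>> drive_tool:
  motion:
    - {"fingers": 0.085, "delta_pos": [0.156, -0.074, 0], "rotation": [0, 0, -7]}
    - {"fingers": 0.085, "delta_pos": [0.156, -0.074, 0], "rotation": [0, 0, -14]}
    - {"fingers": 0.085, "delta_pos": [0.156, -0.074, 0], "rotation": [0, 0, -21]}
    - {"fingers": 0.085, "delta_pos": [0.156, -0.074, 0], "rotation": [0, 0, -28]}
    - {"fingers": 0.085, "delta_pos": [0.156, -0.074, 0], "rotation": [0, 0, -35]}

```text
time_s: 1.35
tool_pos: [0.565, -0.2517, 0.3055]
ee_rot: [-0.002, 0.899, 0.437, 0.002]
ft_force: [0.2, 0.7, 0.4]
opening: 0.085
```

>>> drive_tool:
  motion:
    - {"fingers": 0.085, "delta_pos": [0, 0, 0], "rotation": [0, 0, -7]}
    - {"fingers": 0.085, "delta_pos": [0, 0, 0], "rotation": [0, 0, -14]}
    - {"fingers": 0.085, "delta_pos": [0, 0, 0], "rotation": [0, 0, -21]}
    - {"fingers": 0.085, "delta_pos": [0, 0, 0], "rotation": [0, 0, -28]}
    - {"fingers": 0.085, "delta_pos": [0, 0, 0], "rotation": [0, 0, -35]}

```text
time_s: 1.77
tool_pos: [0.5598, -0.26, 0.3057]
ee_rot: [-0.0, 0.729, 0.684, -0.0]
ft_force: [0.5, -0.1, -0.4]
opening: 0.0853
```

>>> drive_tool:
  motion:
    - {"fingers": 0.085, "delta_pos": [0, 0, 0], "rotation": [0, 0, -7]}
    - {"fingers": 0.085, "delta_pos": [0, 0, 0], "rotation": [0, 0, -13.5]}
    - {"fingers": 0.085, "delta_pos": [0, 0, 0], "rotation": [0, 0, -13.5]}
    - {"fingers": 0.085, "delta_pos": [0, 0, 0], "rotation": [0, 0, -13.5]}
    - {"fingers": 0.085, "delta_pos": [0, 0, 0], "rotation": [0, 0, -13.5]}

```text
time_s: 2.18
tool_pos: [0.5599, -0.26, 0.3059]
ee_rot: [-0.0, 0.648, 0.762, -0.0]
ft_force: [0.3, 0.2, -0.4]
opening: 0.085
```

>>> drive_tool:
  motion:
    - {"fingers": 0.05, "delta_pos": [0, 0, 0.04], "rotation": [0, 0, 0]}
    - {"fingers": 0.05, "delta_pos": [0, 0, 0.08], "rotation": [0, 0, 0]}
    - {"fingers": 0.05, "delta_pos": [0, 0, 0.12], "rotation": [0, 0, 0]}
    - {"fingers": 0.05, "delta_pos": [0, 0, 0.15], "rotation": [0, 0, 0]}
    - {"fingers": 0.05, "delta_pos": [0, 0, 0.15], "rotation": [0, 0, 0]}

```text
time_s: 2.6
tool_pos: [0.5561, -0.2594, 0.15]
ee_rot: [-0.005, 0.647, 0.762, -0.002]
ft_force: [-2.0, -0.7, -0.3]
opening: 0.0501
```

```bash
python3 - <<'E'
from h import *
im=cv2.resize(env.capture("side")[110:250,270:400,::-1],None,fx=3,fy=3,interpolation=cv2.INTER_CUBIC)
t=cv2.resize(env.capture("top")[145:240,325:425,::-1],None,fx=4,fy=4,interpolation=cv2.INTER_CUBIC)
c=np.zeros((420,800,3),np.uint8);c[:420,:390]=im;c[:380,400:]=t
cv2.imwrite("pics/c3.png",c)
# predicted pixels in crop: blade bottom/top tip edge, finger centre
o=np.array([.568,-.305]);x=np.array([.986,.167]);y=np.array([-.167,.986])
for n,a,b,z in[("bladetop out",0,.074,.095),("bladetop in",0,.032,.095),("tcp",0,.047,.155)]:
    print(n,(proj("side",np.r_[o+a*x+b*y,z])-[270,110])*3)
print(env.sense()["tool_pos"],env.sense()["q"])
E
```

```text
bladetop out [[156.83758499 220.39241963]]
bladetop in [[175.34630803 204.40825691]]
tcp [[170.50177711 167.210033  ]]
[ 0.5600515  -0.25973378  0.15632416] [ 0.79161992  0.59755573 -0.66742586  1.58935207  0.40149286  1.09722395
  0.18642695]
```

View pics/c3.png

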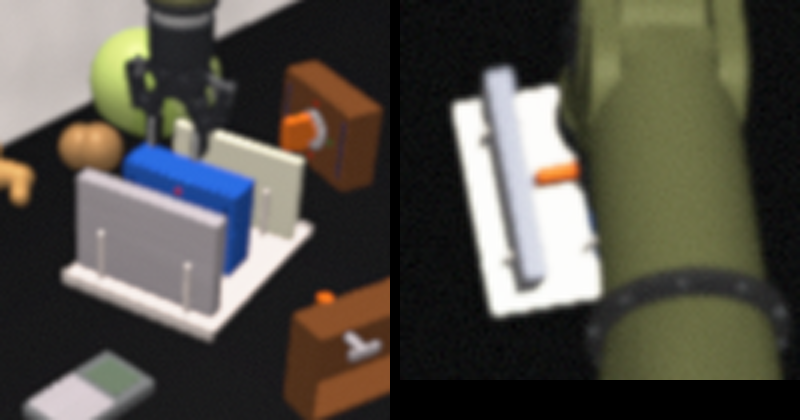

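>>> drive_tool:
  motion:
    - {"fingers": 0.05, "delta_pos": [0, 0, 0.02], "rotation": [0, 0, 0]}
    - {"fingers": 0.05, "delta_pos": [0, 0, 0.04], "rotation": [0, 0, 0]}
    - {"fingers": 0.05, "delta_pos": [0, 0, 0.055], "rotation": [0, 0, 0]}
    - {"fingers": 0.05, "delta_pos": [0, 0, 0.068], "rotation": [0, 0, 0]}
    - {"fingers": 0.05, "delta_pos": [0, 0, 0.068], "rotation": [0, 0, 0]}

```text
time_s: 3.12
tool_pos: [0.5606, -0.2601, 0.0887]
ee_rot: [0.0, 0.647, 0.763, -0.0]
ft_force: [-0.2, 0.3, 0.3]
opening: 0.05
```

>>> drive_tool:
  motion:
    - {"fingers": 0.05, "delta_pos": [0, 0, 0.006], "rotation": [0, 0, 0]}
    - {"fingers": 0.05, "delta_pos": [0, 0, 0.014], "rotation": [0, 0, 0]}
    - {"fingers": 0.05, "delta_pos": [0, 0, 0.014], "rotation": [0, 0, 0]}
    - {"fingers": 0.05, "delta_pos": [0, 0, 0.014], "rotation": [0, 0, 0]}
    - {"fingers": 0.05, "delta_pos": [0, 0, 0.014], "rotation": [0, 0, 0]}

```text
time_s: 3.53
tool_pos: [0.5605, -0.26, 0.0749]
ee_rot: [0.0, 0.646, 0.763, 0.0]
ft_force: [0.5, 0.2, -0.2]
opening: 0.0504
```

>>> drive_tool:
  motion:
    - {"fingers": 0.03, "delta_pos": [0, 0, 0], "rotation": [0, 0, 0]}
    - {"fingers": 0.02, "delta_pos": [0, 0, 0], "rotation": [0, 0, 0]}
    - {"fingers": 0.0, "delta_pos": [0, 0, 0], "rotation": [0, 0, 0]}
    - {"fingers": 0.0, "delta_pos": [0, 0, 0], "rotation": [0, 0, 0]}
    - {"fingers": 0.0, "delta_pos": [0, 0, 0], "rotation": [0, 0, 0]}
  squeeze: 20

```text
time_s: 3.95
tool_pos: [0.5601, -0.2599, 0.0742]
ee_rot: [0.0, 0.646, 0.763, 0.0]
ft_force: [-0.2, 0.3, 0.4]
opening: 0.0
```

>>> drive_tool:
  motion:
    - {"fingers": 0.0, "delta_pos": [0, 0, 0], "rotation": [0, 0, 0]}
    - {"fingers": 0.0, "delta_pos": [0, 0, 0], "rotation": [0, 0, 0]}
    - {"fingers": 0.0, "delta_pos": [0, 0, 0], "rotation": [0, 0, 0]}
    - {"fingers": 0.0, "delta_pos": [0, 0, 0], "rotation": [0, 0, 0]}
    - {"fingers": 0.0, "delta_pos": [0, 0, 0], "rotation": [0, 0, 0]}
  squeeze: 100

```text
time_s: 4.37
tool_pos: [0.5601, -0.2599, 0.0742]
ee_rot: [-0.0, 0.646, 0.763, 0.0]
ft_force: [-0.0, -1.1, 0.8]
opening: 0.0003
```

Opening 0: the grip missed the blade. I'll look before moving anything.

```bash
python3 - <<'E'
from h import *
im=cv2.resize(env.capture("side")[120:230,280:400,::-1],None,fx=4,fy=4,interpolation=cv2.INTER_CUBIC)
t=cv2.resize(env.capture("top")[145:240,325:400,::-1],None,fx=4,fy=4,interpolation=cv2.INTER_CUBIC)
c=np.zeros((440,800,3),np.uint8);c[:440,:480]=im;c[:380,490:790]=t
cv2.imwrite("pics/c4.png",c)
o=np.array([.568,-.305]);x=np.array([.986,.167]);y=np.array([-.167,.986])
f=lambda cam,a,b,z,off:(proj(cam,np.r_[o+a*x+b*y,z])-off)*4
for n,a,b,z in[("cover corner near L",.078,.025,.128),("near R",-.078,.025,.128),("far R",-.078,-.025,.128),("tray L",.095,.085,.142),("tray R",-.095,.085,.142),("wingtip top",0,.074,.095)]:
    print(n,f("side",a,b,z,[280,120]).round(),f("top",a,b,z,[325,145]).round())
E
```

```text
cover corner near L [[127. 173.]] [[177.  77.]]
near R [[275. 225.]] [[210. 245.]]
far R [[303. 200.]] [[265. 236.]]
tray L [[ 74. 182.]] [[109.  66.]]
tray R [[259. 249.]] [[148. 273.]]
wingtip top [[169. 254.]] [[136. 177.]]
```

View pics/c4.png

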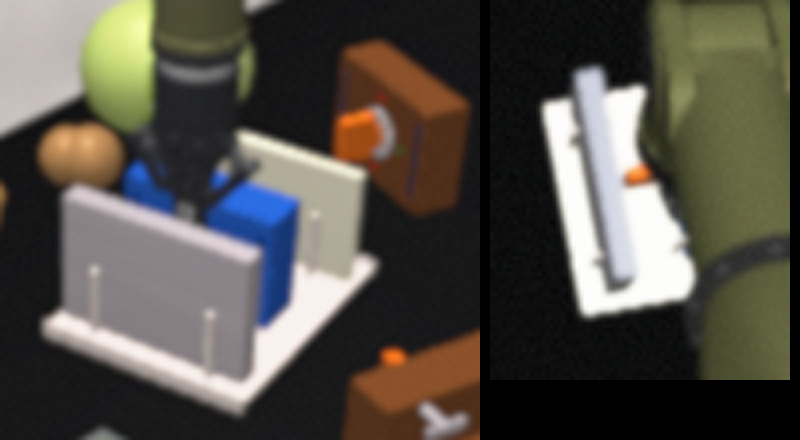

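```bash
python3 - <<'E'
from h import *
c4=cv2.imread("pics/c4.png")[100:300,100:300];c3=cv2.imread("pics/c3.png")[40:240,80:270]
a=cv2.resize(c4,(400,400),interpolation=cv2.INTER_CUBIC);b=cv2.resize(c3,(380,400),interpolation=cv2.INTER_CUBIC)
o=np.clip(np.hstack([a,b]).astype(float)*1.8,0,255).astype(np.uint8)
X=np.array([.986,.167]);Y=np.array([-.167,.986])
def pt(u,v): cv2.drawMarker(o,(int(u),int(v)),(0,255,0),cv2.MARKER_CROSS,8,1)
for z in(.074,.1,.128,.15):
    u=((proj("side",[.5601,-.2599,z])-[280,120])*4-[100,100])[0]*2;pt(*u)
for s in(-.025,.025):
  for z in (.156,.17):
    u=((proj("side",np.r_[np.array([.5601,-.2597])+s*X,z])-[270,110])*3-[80,40])[0]*2;pt(u[0]+400,u[1])
cv2.imwrite("pics/c5.png",o)
E
```

```text
(no output)
```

View pics/c5.png

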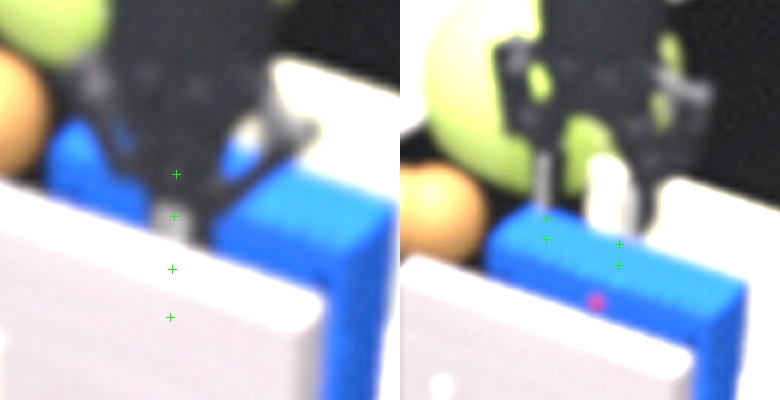

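```bash
python3 - <<'E'
from h import *
np.set_printoptions(precision=4,suppress=True)
s=env.sense();print(s["tool_pos"],s["ee_rot"],s["opening"])
X=np.array([.986,.167]);Y=np.array([-.167,.986]);g=np.array([.56,-.26])
for n,a,b,z in[("body",-.04,.038,.147),("body",.04,.038,.147),("bodyhi",0,.038,.2),("wrist",0,0,.25),("tip",0,.011,.074),("knuckle",0,.011,.13)]:
    print(n,((proj("top",np.r_[g+a*X+b*Y,z])-[325,145])*4+[490,0]).round())
# red dot on top-face plane rack y=.025
m=env.camera_model("side");T=np.array(m["world_from_camera"])
d=T[:3,:3]@np.linalg.inv(m["mtx"])@[329.5,173.7,1];o=T[:3,3]
for yy in(.025,):
    c=np.array([.568,-.305]);t=((c@Y+yy)-o[:2]@Y)/(d[:2]@Y);p=o+t*d;print("dot",p,"rack x",(p[:2]-c)@X)
E
```

```text
[ 0.5601 -0.2599  0.0742] [-0.      0.6463  0.7631 -0.    ] 0.00012628240242471914
body [[629. 211.]]
body [[612. 124.]]
bodyhi [[626. 155.]]
wrist [[678. 134.]]
tip [[642. 178.]]
knuckle [[649. 166.]]
dot [ 0.5643 -0.2803  0.1102] rack x 0.00047587400968220555
```

Predicted and seen geometry agree, but the tips look about 10–15 mm higher than I assumed, so they may have closed just above the blade. I'll reopen, go slightly lower while watching the force, and close gently.

>>> drive_tool:
  motion:
    - {"fingers": 0.05, "delta_pos": [0, 0, 0], "rotation": [0, 0, 0]}
    - {"fingers": 0.05, "delta_pos": [0, 0, 0], "rotation": [0, 0, 0]}
    - {"fingers": 0.05, "delta_pos": [0, 0, 0.0], "rotation": [0, 0, 0]}
    - {"fingers": 0.05, "delta_pos": [0, 0, 0.002], "rotation": [0, 0, 0]}
    - {"fingers": 0.05, "delta_pos": [0, 0, 0.004], "rotation": [0, 0, 0]}
  squeeze: 20

```text
time_s: 4.88
tool_pos: [0.5602, -0.2599, 0.0701]
ee_rot: [0.0, 0.646, 0.763, 0.0]
ft_force: [-1.3, 0.8, -0.3]
opening: 0.0496
```

>>> drive_tool:
  motion:
    - {"fingers": 0.05, "delta_pos": [0, 0, 0.001], "rotation": [0, 0, 0]}
    - {"fingers": 0.05, "delta_pos": [0, 0, 0.002], "rotation": [0, 0, 0]}
    - {"fingers": 0.05, "delta_pos": [0, 0, 0.003], "rotation": [0, 0, 0]}
    - {"fingers": 0.05, "delta_pos": [0, 0, 0.003], "rotation": [0, 0, 0]}
    - {"fingers": 0.05, "delta_pos": [0, 0, 0.003], "rotation": [0, 0, 0]}

```text
time_s: 5.3
tool_pos: [0.5601, -0.2599, 0.0671]
ee_rot: [-0.0, 0.646, 0.763, -0.0]
ft_force: [-0.2, 0.2, 0.3]
opening: 0.0499
```

>>> drive_tool:
  motion:
    - {"fingers": 0.03, "delta_pos": [0, 0, 0], "rotation": [0, 0, 0]}
    - {"fingers": 0.01, "delta_pos": [0, 0, 0], "rotation": [0, 0, 0]}
    - {"fingers": 0.0, "delta_pos": [0, 0, 0], "rotation": [0, 0, 0]}
    - {"fingers": 0.0, "delta_pos": [0, 0, 0], "rotation": [0, 0, 0]}
    - {"fingers": 0.0, "delta_pos": [0, 0, 0], "rotation": [0, 0, 0]}

```text
time_s: 5.72
tool_pos: [0.5607, -0.2598, 0.0675]
ee_rot: [0.0, 0.646, 0.763, 0.0]
ft_force: [0.1, 0.9, 1.0]
opening: 0.0131
```

Blade found (13 mm). I'll take a few more millimetres of overlap, slowly, before lifting.

>>> drive_tool:
  motion:
    - {"fingers": 0.035, "delta_pos": [0, 0, 0], "rotation": [0, 0, 0]}
    - {"fingers": 0.035, "delta_pos": [0, 0, 0], "rotation": [0, 0, 0]}
    - {"fingers": 0.035, "delta_pos": [0, 0, 0.001], "rotation": [0, 0, 0]}
    - {"fingers": 0.035, "delta_pos": [0, 0, 0.002], "rotation": [0, 0, 0]}
    - {"fingers": 0.035, "delta_pos": [0, 0, 0.003], "rotation": [0, 0, 0]}

```text
time_s: 6.13
tool_pos: [0.5599, -0.2599, 0.0639]
ee_rot: [-0.0, 0.646, 0.763, -0.0]
ft_force: [0.1, 0.9, -0.3]
opening: 0.035
```

>>> drive_tool:
  motion:
    - {"fingers": 0.035, "delta_pos": [0, 0, 0.001], "rotation": [0, 0, 0]}
    - {"fingers": 0.035, "delta_pos": [0, 0, 0.002], "rotation": [0, 0, 0]}
    - {"fingers": 0.035, "delta_pos": [0, 0, 0.003], "rotation": [0, 0, 0]}
    - {"fingers": 0.035, "delta_pos": [0, 0, 0.003], "rotation": [0, 0, 0]}
    - {"fingers": 0.035, "delta_pos": [0, 0, 0.003], "rotation": [0, 0, 0]}

```text
time_s: 6.55
tool_pos: [0.5601, -0.2599, 0.0611]
ee_rot: [-0.0, 0.646, 0.763, -0.0]
ft_force: [0.8, -0.3, -0.2]
opening: 0.0353
```

>>> drive_tool:
  motion:
    - {"fingers": 0.035, "delta_pos": [0, 0, 0.001], "rotation": [0, 0, 0]}
    - {"fingers": 0.035, "delta_pos": [0, 0, 0.002], "rotation": [0, 0, 0]}
    - {"fingers": 0.035, "delta_pos": [0, 0, 0.003], "rotation": [0, 0, 0]}
    - {"fingers": 0.035, "delta_pos": [0, 0, 0.003], "rotation": [0, 0, 0]}
    - {"fingers": 0.035, "delta_pos": [0, 0, 0.003], "rotation": [0, 0, 0]}

```text
time_s: 6.97
tool_pos: [0.5601, -0.2599, 0.0581]
ee_rot: [-0.0, 0.646, 0.763, -0.0]
ft_force: [-0.2, 0.2, -0.1]
opening: 0.0348
```

>>> drive_tool:
  motion:
    - {"fingers": 0.01, "delta_pos": [0, 0, 0], "rotation": [0, 0, 0]}
    - {"fingers": 0.0, "delta_pos": [0, 0, 0], "rotation": [0, 0, 0]}
    - {"fingers": 0.0, "delta_pos": [0, 0, 0], "rotation": [0, 0, 0]}
    - {"fingers": 0.0, "delta_pos": [0, 0, 0], "rotation": [0, 0, 0]}
    - {"fingers": 0.0, "delta_pos": [0, 0, 0], "rotation": [0, 0, 0]}

```text
time_s: 7.38
tool_pos: [0.5604, -0.2598, 0.0583]
ee_rot: [0.0, 0.646, 0.763, 0.0]
ft_force: [0.6, -0.0, 0.3]
opening: 0.0129
```

>>> drive_tool:
  motion:
    - {"fingers": 0.0, "delta_pos": [0, 0, 0], "rotation": [0, 0, 0]}
    - {"fingers": 0.0, "delta_pos": [0, 0, 0], "rotation": [0, 0, 0]}
    - {"fingers": 0.0, "delta_pos": [0, 0, 0], "rotation": [0, 0, 0]}
    - {"fingers": 0.0, "delta_pos": [0, 0, -0.003], "rotation": [0, 0, 0]}
    - {"fingers": 0.0, "delta_pos": [0, 0, -0.006], "rotation": [0, 0, 0]}
  squeeze: 110

```text
time_s: 7.8
tool_pos: [0.5593, -0.26, 0.0636]
ee_rot: [-0.001, 0.646, 0.763, -0.0]
ft_force: [-0.3, -0.7, -2.6]
opening: 0.0106
```

>>> drive_tool:
  motion:
    - {"fingers": 0.0, "delta_pos": [0, 0, -0.015], "rotation": [0, 0, 0]}
    - {"fingers": 0.0, "delta_pos": [0, 0, -0.03], "rotation": [0, 0, 0]}
    - {"fingers": 0.0, "delta_pos": [0, 0, -0.05], "rotation": [0, 0, 0]}
    - {"fingers": 0.0, "delta_pos": [0, 0, -0.07], "rotation": [0, 0, 0]}
    - {"fingers": 0.0, "delta_pos": [0, 0, -0.09], "rotation": [0, 0, 0]}

```text
time_s: 8.22
tool_pos: [0.5594, -0.26, 0.1546]
ee_rot: [-0.001, 0.646, 0.763, -0.0]
ft_force: [0.6, -1.5, -2.5]
opening: 0.0104
```

>>> drive_tool:
  motion:
    - {"fingers": 0.0, "delta_pos": [0, 0, -0.02], "rotation": [0, 0, 0]}
    - {"fingers": 0.0, "delta_pos": [0, 0, -0.04], "rotation": [0, 0, 0]}
    - {"fingers": 0.0, "delta_pos": [0, 0, -0.06], "rotation": [0, 0, 0]}
    - {"fingers": 0.0, "delta_pos": [0, 0, -0.08], "rotation": [0, 0, 0]}
    - {"fingers": 0.0, "delta_pos": [0, 0, -0.1], "rotation": [0, 0, 0]}

```text
time_s: 8.63
tool_pos: [0.5594, -0.26, 0.2548]
ee_rot: [-0.001, 0.646, 0.763, -0.0]
ft_force: [0.2, -0.0, -2.6]
opening: 0.0106
```

>>> drive_tool:
  motion:
    - {"fingers": 0.0, "delta_pos": [0, 0, -0.02], "rotation": [0, 0, 0]}
    - {"fingers": 0.0, "delta_pos": [0, 0, -0.04], "rotation": [0, 0, 0]}
    - {"fingers": 0.0, "delta_pos": [0, 0, -0.06], "rotation": [0, 0, 0]}
    - {"fingers": 0.0, "delta_pos": [0, 0, -0.08], "rotation": [0, 0, 0]}
    - {"fingers": 0.0, "delta_pos": [0, 0, -0.09], "rotation": [0, 0, 0]}

```text
time_s: 9.05
tool_pos: [0.5603, -0.26, 0.3463]
ee_rot: [0.001, 0.646, 0.763, 0.0]
ft_force: [1.0, 0.5, -1.9]
opening: 0.0106
```

```bash
python3 - <<'E'
from h import *
s=env.sense();print(s["tool_pos"],s["q"],s["opening"],s["ft_force"],s["wrist_torque"])
im=cv2.resize(env.capture("side")[30:250,220:440,::-1],None,fx=1.8,fy=1.8,interpolation=cv2.INTER_CUBIC)
t=cv2.resize(env.capture("top")[110:240,325:455,::-1],None,fx=3,fy=3,interpolation=cv2.INTER_CUBIC)
c=np.zeros((396,796,3),np.uint8);c[:,:396]=im;c[:390,400:790]=t
cv2.imwrite("pics/c6.png",c)
E
```

```text
[ 0.56030737 -0.25996439  0.34634165] [ 0.79386832  0.48124652 -0.71213164  1.24928937  0.30823376  1.51667071
  0.28915862] 0.010574115442124972 [ 1.02441475  0.48584379 -1.85892891] [ 0.03106964 -0.00427529  0.02185315]
```

View pics/c6.png

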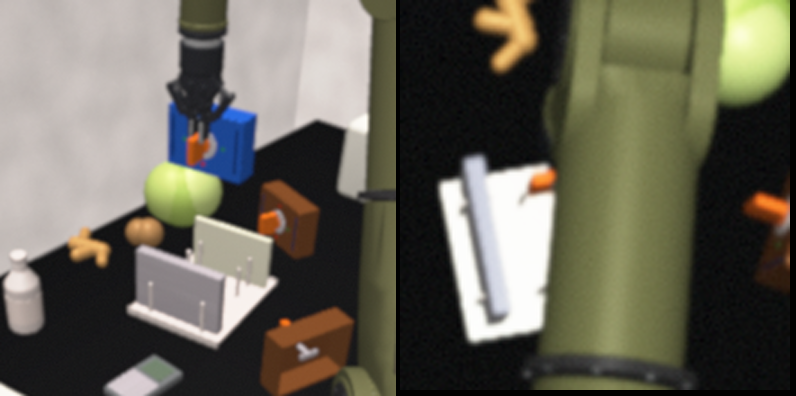

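Now the cover hangs level from the wing (orange at crop (195,150), fingers on its upper part), with the tray and board undisturbed. Next I'll carry it toward the shaker and tip it so its opening faces down.

>>> drive_tool:
  motion:
    - {"fingers": 0.0, "delta_pos": [0.025, 0, 0], "rotation": [0, 0, 0]}
    - {"fingers": 0.0, "delta_pos": [0.06, 0, 0], "rotation": [0, 0, 0]}
    - {"fingers": 0.0, "delta_pos": [0.1, 0, 0], "rotation": [0, 0, 0]}
    - {"fingers": 0.0, "delta_pos": [0.14, 0, 0], "rotation": [0, 0, 0]}
    - {"fingers": 0.0, "delta_pos": [0.18, 0, 0], "rotation": [0, 0, 0]}

```text
time_s: 9.57
tool_pos: [0.5291, -0.081, 0.3424]
ee_rot: [-0.001, 0.647, 0.763, -0.001]
ft_force: [0.7, 1.2, -1.4]
opening: 0.0109
```

>>> drive_tool:
  motion:
    - {"fingers": 0.0, "delta_pos": [0.04, 0, 0], "rotation": [0, 0, 0]}
    - {"fingers": 0.0, "delta_pos": [0.08, 0, 0], "rotation": [0, 0, 0]}
    - {"fingers": 0.0, "delta_pos": [0.12, 0, 0], "rotation": [0, 0, 0]}
    - {"fingers": 0.0, "delta_pos": [0.15, 0, 0], "rotation": [0, 0, 0]}
    - {"fingers": 0.0, "delta_pos": [0.17, 0, 0], "rotation": [0, 0, 0]}

```text
time_s: 9.98
tool_pos: [0.5006, 0.089, 0.3431]
ee_rot: [-0.001, 0.645, 0.764, -0.0]
ft_force: [0.3, -0.4, -2.5]
opening: 0.0105
```

>>> drive_tool:
  motion:
    - {"fingers": 0.0, "delta_pos": [0, 0, 0], "rotation": [0, 5, 0]}
    - {"fingers": 0.0, "delta_pos": [0, 0, 0], "rotation": [0, 11, 0]}
    - {"fingers": 0.0, "delta_pos": [0, 0, 0], "rotation": [0, 17, 0]}
    - {"fingers": 0.0, "delta_pos": [0, 0, 0], "rotation": [0, 23, 0]}
    - {"fingers": 0.0, "delta_pos": [0, 0, 0], "rotation": [0, 29, 0]}

```text
time_s: 10.4
tool_pos: [0.5024, 0.0848, 0.3435]
ee_rot: [-0.192, 0.626, 0.738, 0.163]
ft_force: [-0.0, -0.2, -3.2]
opening: 0.0105
```

```bash
python3 - <<'E'
from h import *
s=env.sense();print(s["tool_pos"],s["q"],s["opening"],s["ft_force"],s["wrist_torque"])
E
```

```text
[0.50237965 0.08483726 0.34352588] [ 0.73192759  0.40839652 -0.89821236  1.55664091 -0.19902059  1.34579196
  0.0838564 ] 0.01054317814003324 [-0.02866462 -0.19628904 -3.24046762] [-0.71043117 -0.105827    0.02409351]
```

>>> drive_tool:
  motion:
    - {"fingers": 0.0, "delta_pos": [0, 0, 0], "rotation": [0, 6, 0]}
    - {"fingers": 0.0, "delta_pos": [0, 0, 0], "rotation": [0, 12, 0]}
    - {"fingers": 0.0, "delta_pos": [0, 0, 0], "rotation": [0, 18, 0]}
    - {"fingers": 0.0, "delta_pos": [0, 0, 0], "rotation": [0, 24, 0]}
    - {"fingers": 0.0, "delta_pos": [0, 0, 0], "rotation": [0, 30, 0]}

```text
time_s: 10.82
tool_pos: [0.5026, 0.0841, 0.3429]
ee_rot: [-0.377, 0.563, 0.662, 0.319]
ft_force: [0.5, -0.0, -2.7]
opening: 0.0102
```

>>> drive_tool:
  motion:
    - {"fingers": 0.0, "delta_pos": [0, 0, 0], "rotation": [0, 6, 0]}
    - {"fingers": 0.0, "delta_pos": [0, 0, 0], "rotation": [0, 12, 0]}
    - {"fingers": 0.0, "delta_pos": [0, 0, 0], "rotation": [0, 18, 0]}
    - {"fingers": 0.0, "delta_pos": [0, 0, 0], "rotation": [0, 24, 0]}
    - {"fingers": 0.0, "delta_pos": [0, 0, 0], "rotation": [0, 31, 0]}

```text
time_s: 11.23
tool_pos: [0.5029, 0.0845, 0.3429]
ee_rot: [0.54, -0.458, -0.538, -0.458]
ft_force: [-0.1, 0.4, -2.3]
opening: 0.0106
```

```bash
python3 - <<'E'
from h import *
s=env.sense();print(s["tool_pos"],s["q"],s["opening"],s["ft_force"],s["wrist_torque"]);print(R.from_quat(np.roll(s["ee_rot"],-1)).as_matrix())
E
```

```text
[0.50294071 0.08453987 0.34290644] [ 0.99857927  1.03010983 -1.06006936  1.70842986 -0.67411797  1.3465849
  0.52083351] 0.010609347940011806 [-0.07465783  0.36428462 -2.30488935] [-1.60689895 -0.29221572  0.02578282]
[[ 0.00180218  0.98684131 -0.16168176]
 [-0.00236739  0.16168578  0.98683945]
 [ 0.99999557 -0.0013957   0.00262763]]
```

>>> drive_tool:
  motion:
    - {"fingers": 0.0, "delta_pos": [0, 0.01, 0.025], "rotation": [0, 0, 0]}
    - {"fingers": 0.0, "delta_pos": [0, 0.025, 0.06], "rotation": [0, 0, 0]}
    - {"fingers": 0.0, "delta_pos": [0, 0.043, 0.1], "rotation": [0, 0, 0]}
    - {"fingers": 0.0, "delta_pos": [0, 0.06, 0.135], "rotation": [0, 0, 0]}
    - {"fingers": 0.0, "delta_pos": [0, 0.07, 0.16], "rotation": [0, 0, 0]}

```text
time_s: 11.65
tool_pos: [0.5447, 0.2579, 0.3426]
ee_rot: [0.54, -0.457, -0.539, -0.456]
ft_force: [-0.1, 0.8, -1.2]
opening: 0.0106
```

>>> drive_tool:
  motion:
    - {"fingers": 0.0, "delta_pos": [-0.02, 0.01, 0.02], "rotation": [-0.4, 0, 0]}
    - {"fingers": 0.0, "delta_pos": [-0.04, 0.02, 0.04], "rotation": [-0.8, 0, 0]}
    - {"fingers": 0.0, "delta_pos": [-0.06, 0.022, 0.051], "rotation": [-1.2, 0, 0]}
    - {"fingers": 0.0, "delta_pos": [-0.07, 0.022, 0.051], "rotation": [-1.2, 0, 0]}
    - {"fingers": 0.0, "delta_pos": [-0.07, 0.022, 0.051], "rotation": [-1.2, 0, 0]}

```text
time_s: 12.07
tool_pos: [0.5575, 0.3085, 0.27]
ee_rot: [0.536, -0.464, -0.534, -0.46]
ft_force: [1.4, -1.5, -2.2]
opening: 0.0105
```

>>> drive_tool:
  motion:
    - {"fingers": 0.0, "delta_pos": [0, 0, 0], "rotation": [0, 0, 0]}
    - {"fingers": 0.0, "delta_pos": [0, 0, 0], "rotation": [0, 0, 0]}
    - {"fingers": 0.0, "delta_pos": [0, 0, 0], "rotation": [0, 0, 0]}

```text
time_s: 12.32
tool_pos: [0.5592, 0.3077, 0.2751]
ee_rot: [-0.534, 0.463, 0.535, 0.463]
ft_force: [-0.1, 1.0, -1.9]
opening: 0.0108
```

```bash
python3 - <<'E'
from h import *
s=env.sense();print(s["tool_pos"],s["q"],s["opening"],s["ft_force"]);print(R.from_quat(np.roll(s["ee_rot"],-1)).as_matrix())
a=env.capture("top");b=env.capture("side")
cv2.imwrite("pics/rawt.png",a[:,:,::-1]);cv2.imwrite("pics/raws.png",b[:,:,::-1])
im=cv2.resize(b[175:325,115:265,::-1],(400,400),interpolation=cv2.INTER_CUBIC)
t=cv2.resize(a[140:240,160:260,::-1],(400,400),interpolation=cv2.INTER_CUBIC)
cv2.imwrite("pics/c7.png",np.hstack([im,t]))
E
```

```text
[0.55921713 0.3077176  0.2750871 ] [ 0.65638051  1.14870328 -1.09039518  1.78343046 -0.82558824  0.91479954
  0.68130252] 0.01081805731932044 [-0.0917507   1.00113549 -1.91378073]
[[-1.22961822e-03  9.89823050e-01 -1.42298343e-01]
 [ 1.37662194e-04  1.42298617e-01  9.89823764e-01]
 [ 9.99999235e-01  1.19751624e-03 -3.11234186e-04]]
```

View pics/c7.png

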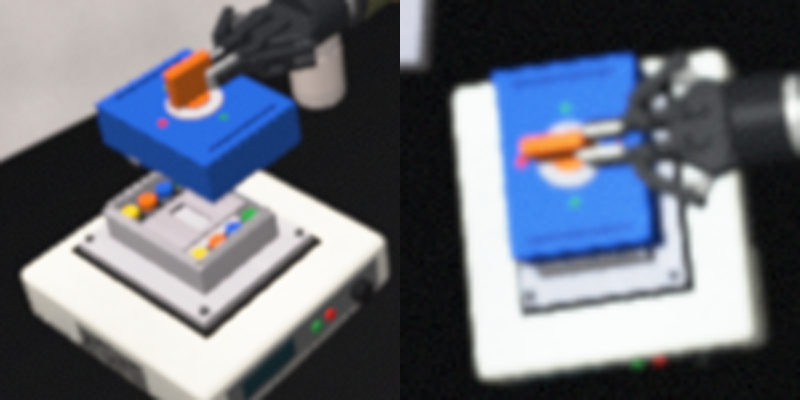

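The cover hovers level over the carrier, opening down, with the wing along its short side (red dot at (520,160)). I'll fit its pose from its corners in both views.

```bash
python3 - <<'E'
from h import *
from scipy.optimize import least_squares
np.set_printoptions(precision=4,suppress=True)
# corners order (+x+y),(+x-y),(-x-y),(-x+y); top face z=.05
C=lambda z:np.array([[.078,.058,z],[.078,-.058,z],[-.078,-.058,z],[-.078,.058,z]])
# side view: camera at -x,+y,... left corner=(+x+y)
T=np.array([(93,72),(233,53),(258,243),(113,260)])/4.+[160,140]-.4
S=np.array([(97,103),(205,160),(300,103)])/2.667+[115,175]-.3
Pt=C(.05);Ps=C(.05)[[0,3,2]]
Sb=np.array([(208,200),(298,143)])/2.667+[115,175]-.3; Pb=C(0)[[3,2]]
def f(p):
    M=R.from_euler('zyx',[p[3],p[4],p[5]]).as_matrix();t=p[:3]
    return np.r_[(proj("top",Pt@M.T+t)-T).ravel(),(proj("side",Ps@M.T+t)-S).ravel(),(proj("side",Pb@M.T+t)-Sb).ravel()]
r=least_squares(f,[.558,.32,.2,.14,0,0],loss='soft_l1')
print(r.x[:3],np.degrees(r.x[3:]));print(f(r.x).reshape(-1,2))
# shaker from side: platform/housing corners check (housing top .078) seen in c7 side: left (22,275), front (185,400?) right (388,245)
def w(a,b,z,c=(.558,.3205),y=.141):
    return np.r_[c[0]+np.cos(y)*a-np.sin(y)*b,c[1]+np.sin(y)*a+np.cos(y)*b,z]
for n,a,b,z in[("plat L",.095,.075,.095),("plat F",-.095,.075,.095),("plat R",-.095,-.075,.095),("carr L",.0675,.0475,.138),("carr F",-.0675,.0475,.138),("carr R",-.0675,-.0475,.138)]:
    print(n,((proj("side",w(a,b,z))-[115,175]+.3)*2.667).round())
E
```

```text
[0.5602 0.2961 0.2035] [8.4934 0.9867 3.8324]
[[ 0.0175  0.1568]
 [ 0.6059  0.5001]
 [-0.642  -1.2799]
 [-0.6957 -0.6547]
 [-0.6691 -1.0758]
 [ 0.6671 -0.0959]
 [-1.2443  0.0102]
 [ 1.7393  0.8924]
 [ 0.7319  0.363 ]]
plat L [[ 82. 238.]]
plat F [[209. 320.]]
plat R [[317. 230.]]
carr L [[113. 203.]]
carr F [[204. 259.]]
carr R [[274. 204.]]
```

```bash
cat > fit.py <<'E'
from h import *
from scipy.optimize import minimize,least_squares
def hullmask(cam,P,s,off,shape):
    u=((proj(cam,P)-off+.5)*s-.5);h=cv2.convexHull((u*16).round().astype(np.int32).reshape(-1,1,2))
    m=np.zeros(shape,np.uint8);cv2.fillConvexPoly(m,h,255,cv2.LINE_AA,4);return cv2.GaussianBlur(m.astype(float)/255,(0,0),s*.7)
E
python3 - <<'E'
from fit import *
np.set_printoptions(precision=4,suppress=True)
C=np.array([[a,b,z] for a in(.078,-.078) for b in(.058,-.058) for z in(0,.05)])
data=[];s=3
for cam,fn,(x0,y0,x1,y1) in[("top","rawt",(160,140,260,240)),("side","raws",(130,175,250,270))]:
    im=cv2.imread(f"pics/{fn}.png")[y0:y1,x0:x1].astype(float)
    im=cv2.resize(im,None,fx=s,fy=s,interpolation=cv2.INTER_CUBIC)
    b,g,r=im[...,0],im[...,1],im[...,2]
    blue=np.clip((b-r)/np.where(b>60,b,60)/.6,0,1)
    blue=(blue>.5).astype(float)
    # fill interior holes (wing, ring, dots): keep weight 0 where orange/gripper
    w=np.ones_like(blue)
    if cam=="top": w[:, int(s*57):]*=~((np.arange(blue.shape[0])[:,None]>s*12)&(np.arange(blue.shape[0])[:,None]<s*54)) ; w[int(s*28):int(s*50),int(s*28):int(s*62)]=0
    else:
        w[:int(s*42),int(s*25):int(s*72)]=0
    data.append((cam,blue,w,(x0,y0)));cv2.imwrite(f"pics/m_{cam}.png",(blue*200+w*55).astype(np.uint8))
def P(p): return C@R.from_euler('zyx',p[3:6],degrees=True).as_matrix().T+p[:3]
def cost(q,full=True):
    p=np.r_[q[:3]/1000,q[3:]]
    e=0
    for cam,b,w,off in data:
        m=hullmask(cam,P(p),s,np.array(off),b.shape);e+=((m-cv2.GaussianBlur(b,(0,0),s*.5))**2*w).sum()
    return e
best=None
for q0 in([560,296,203,8.5,0,0],[560,300,203,8.5,1,3],[558,305,200,8,0,-2]):
    S=np.array(q0)+np.vstack([np.zeros(6),np.diag([6,6,6,2,2,2])])
    r=minimize(cost,q0,method="Nelder-Mead",options=dict(initial_simplex=S,maxiter=700,xatol=.02,fatol=.02));print(r.x,r.fun)
# shaker joint fit (platform, carrier-top)
o2=np.array([165,145]);T=np.array([(107,107),(318,82),(347,345),(133,375)])/5.1+o2-.4
S=np.array([(75,245),(207,335),(318,238)])/2.667+[115,175]-.3
Pl=np.array([[.095,.075],[.095,-.075],[-.095,-.075],[-.095,.075]])
def f(p):
    c,s_=np.cos(p[2]),np.sin(p[2]);W=np.c_[Pl@np.array([[c,s_],[-s_,c]])+p[:2],np.full(4,.095)]
    return np.r_[(proj("top",W)-T).ravel(),(proj("side",W[[0,3,2]])-S).ravel()]
r=least_squares(f,[.558,.32,.14]);print(r.x,np.degrees(r.x[2]));print(f(r.x).reshape(-1,2))
E
```

```text
[563.6509 294.4973 202.4858   9.1323   1.3154   0.3128] 1527.6973088254713
[563.0856 296.2037 202.2867   9.9715   1.9873   3.4706] 1565.9590074338776
[563.601  293.5448 202.6707   8.8877   1.4453  -1.261 ] 1551.6449506558222
[0.5539 0.3259 0.1399] 8.013288305176122
[[-0.2278  2.3894]
 [-1.6101  1.7544]
 [-2.0988  0.0911]
 [-0.9955 -0.0481]
 [ 1.7256 -0.9208]
 [-0.3124 -3.7657]
 [-1.1424 -1.1015]]
```

The cover origin fits at about (.561,.296,.203), which matches the nominal grasp geometry. The carrier is at about (.558,.321), so the cover needs about 25.5 mm along tool z. I'll shift, drop to just above the carrier rim and check there.

>>> drive_tool:
  motion:
    - {"fingers": 0.0, "delta_pos": [0, 0, 0.013], "rotation": [0, 0, 0]}
    - {"fingers": 0.0, "delta_pos": [-0.01, 0.001, 0.0255], "rotation": [0, 0, 0]}
    - {"fingers": 0.0, "delta_pos": [-0.03, 0.001, 0.0255], "rotation": [0, 0, 0]}
    - {"fingers": 0.0, "delta_pos": [-0.048, 0.001, 0.0255], "rotation": [0, 0, 0]}
    - {"fingers": 0.0, "delta_pos": [-0.055, 0.001, 0.0255], "rotation": [0, 0, 0]}

```text
time_s: 12.83
tool_pos: [0.5561, 0.3335, 0.2168]
ee_rot: [-0.534, 0.464, 0.535, 0.462]
ft_force: [-0.2, -0.4, -3.2]
opening: 0.0105
```

>>> drive_tool:
  motion:
    - {"fingers": 0.0, "delta_pos": [0, 0, 0], "rotation": [0, 0, 0]}
    - {"fingers": 0.0, "delta_pos": [0, 0, 0], "rotation": [0, 0, 0]}
    - {"fingers": 0.0, "delta_pos": [0, 0, 0], "rotation": [0, 0, 0]}

```text
time_s: 13.08
tool_pos: [0.5561, 0.3339, 0.2208]
ee_rot: [-0.535, 0.462, 0.535, 0.463]
ft_force: [0.6, 0.9, -1.9]
opening: 0.0103
```

```bash
python3 - <<'E'
from h import *
s=env.sense();print(s["tool_pos"],s["opening"],s["ft_force"])
a=env.capture("top");b=env.capture("side")
cv2.imwrite("pics/rawt2.png",a[:,:,::-1]);cv2.imwrite("pics/raws2.png",b[:,:,::-1])
im=cv2.resize(b[190:330,120:260,::-1],(400,400),interpolation=cv2.INTER_CUBIC)
t=cv2.resize(a[145:245,165:265,::-1],(400,400),interpolation=cv2.INTER_CUBIC)
cv2.imwrite("pics/c8.png",np.hstack([im,t]))
E
```

```text
[0.5561303  0.33393442 0.22082962] 0.010254817245141264 [ 0.63286122  0.91559712 -1.91399108]
```

View pics/c8.png

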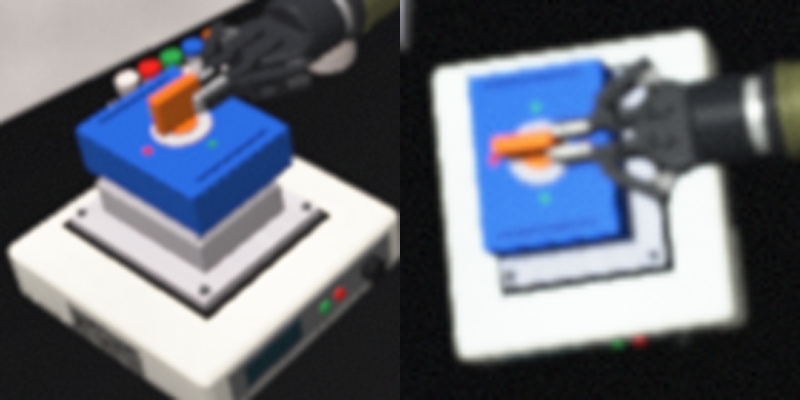

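```bash
python3 - <<'E'
from fit import *
np.set_printoptions(precision=4,suppress=True)
def rectpts(c,yaw,wx,wy,z):
    Pl=np.array([[1,1],[1,-1],[-1,-1],[-1,1]])*[wx/2,wy/2];cs,sn=np.cos(yaw),np.sin(yaw)
    return np.c_[Pl@np.array([[cs,sn],[-sn,cs]])+c,np.full(4,z)]
def fit(cam,obs,idx,wx,wy,z,p0=(.558,.32,.14),fy=None):
    f=lambda p:(proj(cam,rectpts(p[:2],p[2] if fy is None else fy,wx,wy,z))[idx]-obs).ravel()
    r=least_squares(f,p0);print(cam,r.x[:2],np.degrees(r.x[2]),np.abs(r.fun).max().round(2))
tt=lambda a:np.array(a)/4.+[165,145]-.4
ss=lambda a:np.array(a)/(400/140)+[120,190]-.3
z=.149
print("cover top view");fit("top",tt([(70,77),(202,60),(227,238),(87,252)]),[0,1,2,3],.156,.116,z+.05)
print("platform top view: visible -x corners");fit("top",tt([(270,268),(102,293)]),[2,3],.19,.15,.095)
print("cover side");fit("side",ss([(78,130),(193,195),(291,125)]),[0,3,2],.156,.116,z+.05)
fit("side",ss([(80,163),(200,235),(288,165)]),[0,3,2],.156,.116,z)
print("platform side");fit("side",ss([(65,225),(207,318),(328,215)]),[0,3,2],.19,.15,.095)
print("housing side");fit("side",ss([(8,255),(398,215)]),[0,2],.28,.26,.078,fy=.141)
E
```

```text
cover top view
top [0.5553 0.3162] 8.454622565719294 0.84
platform top view: visible -x corners
top [0.5555 0.3233] 8.558029055847298 0.6
cover side
side [0.5572 0.3189] 8.442836045299472 0.62
side [0.5647 0.3216] 8.682270851572891 1.14
platform side
side [0.5441 0.3334] 8.662529617398114 1.55
housing side
side [0.5399 0.3281] 8.021409131831525 2.07
```

Both views put the cover within about 3 mm of the carrier centre, inside the lead-in. I'll lower it slowly and watch the force.

>>> drive_tool:
  motion:
    - {"fingers": 0.0, "delta_pos": [-0.004, 0, 0.001], "rotation": [0, 0, 0]}
    - {"fingers": 0.0, "delta_pos": [-0.007, 0, 0.001], "rotation": [0, 0, 0]}
    - {"fingers": 0.0, "delta_pos": [-0.01, 0, 0.001], "rotation": [0, 0, 0]}
    - {"fingers": 0.0, "delta_pos": [-0.013, 0, 0.001], "rotation": [0, 0, 0]}
    - {"fingers": 0.0, "delta_pos": [-0.016, 0, 0.001], "rotation": [0, 0, 0]}

```text
time_s: 13.6
tool_pos: [0.5557, 0.3349, 0.2027]
ee_rot: [0.535, -0.463, -0.535, -0.463]
ft_force: [0.1, 0.3, -2.2]
opening: 0.0104
```

>>> drive_tool:
  motion:
    - {"fingers": 0.0, "delta_pos": [-0.002, 0, 0], "rotation": [0, 0, 0]}
    - {"fingers": 0.0, "delta_pos": [-0.004, 0, 0], "rotation": [0, 0, 0]}
    - {"fingers": 0.0, "delta_pos": [-0.006, 0, 0], "rotation": [0, 0, 0]}
    - {"fingers": 0.0, "delta_pos": [-0.006, 0, 0], "rotation": [0, 0, 0]}

```text
time_s: 13.93
tool_pos: [0.556, 0.3351, 0.197]
ee_rot: [0.535, -0.463, -0.535, -0.463]
ft_force: [1.6, 2.6, -1.3]
opening: 0.0107
```

>>> drive_tool:
  motion:
    - {"fingers": 0.0, "delta_pos": [-0.002, 0, 0], "rotation": [0, 0, 0]}
    - {"fingers": 0.0, "delta_pos": [-0.004, 0, 0], "rotation": [0, 0, 0]}
    - {"fingers": 0.0, "delta_pos": [-0.006, 0, 0], "rotation": [0, 0, 0]}
    - {"fingers": 0.0, "delta_pos": [-0.008, 0, 0], "rotation": [0, 0, 0]}
    - {"fingers": 0.0, "delta_pos": [-0.008, 0, 0], "rotation": [0, 0, 0]}

```text
time_s: 14.35
tool_pos: [0.556, 0.335, 0.1889]
ee_rot: [0.535, -0.463, -0.535, -0.463]
ft_force: [3.0, 2.9, -0.4]
opening: 0.0104
```

>>> drive_tool:
  motion:
    - {"fingers": 0.0, "delta_pos": [-0.002, 0.001, 0.001], "rotation": [0, 0, 0]}
    - {"fingers": 0.0, "delta_pos": [-0.004, 0.001, 0.001], "rotation": [0, 0, 0]}
    - {"fingers": 0.0, "delta_pos": [-0.006, 0.001, 0.001], "rotation": [0, 0, 0]}
    - {"fingers": 0.0, "delta_pos": [-0.008, 0.001, 0.001], "rotation": [0, 0, 0]}
    - {"fingers": 0.0, "delta_pos": [-0.008, 0.001, 0.001], "rotation": [0, 0, 0]}

```text
time_s: 14.77
tool_pos: [0.5565, 0.3359, 0.1802]
ee_rot: [0.535, -0.463, -0.535, -0.462]
ft_force: [1.6, 0.6, -2.5]
opening: 0.0103
```

>>> drive_tool:
  motion:
    - {"fingers": 0.0, "delta_pos": [-0.002, 0, 0], "rotation": [0, 0, 0]}
    - {"fingers": 0.0, "delta_pos": [-0.004, 0, 0], "rotation": [0, 0, 0]}
    - {"fingers": 0.0, "delta_pos": [-0.006, 0, 0], "rotation": [0, 0, 0]}
    - {"fingers": 0.0, "delta_pos": [-0.006, 0, 0], "rotation": [0, 0, 0]}

```text
time_s: 15.1
tool_pos: [0.5566, 0.336, 0.1746]
ee_rot: [0.535, -0.463, -0.535, -0.462]
ft_force: [0.4, 0.1, -1.9]
opening: 0.0108
```

Going in cleanly. The last 8–9 mm goes down to contact.

>>> drive_tool:
  motion:
    - {"fingers": 0.0, "delta_pos": [-0.001, 0, 0], "rotation": [0, 0, 0]}
    - {"fingers": 0.0, "delta_pos": [-0.003, 0, 0], "rotation": [0, 0, 0]}
    - {"fingers": 0.0, "delta_pos": [-0.005, 0, 0], "rotation": [0, 0, 0]}
    - {"fingers": 0.0, "delta_pos": [-0.0065, 0, 0], "rotation": [0, 0, 0]}
    - {"fingers": 0.0, "delta_pos": [-0.0065, 0, 0], "rotation": [0, 0, 0]}

```text
time_s: 15.52
tool_pos: [0.5566, 0.3361, 0.1682]
ee_rot: [0.535, -0.463, -0.535, -0.463]
ft_force: [-0.2, 0.8, -1.6]
opening: 0.0111
```

>>> drive_tool:
  motion:
    - {"fingers": 0.0, "delta_pos": [-0.0007, 0, 0], "rotation": [0, 0, 0]}
    - {"fingers": 0.0, "delta_pos": [-0.0015, 0, 0], "rotation": [0, 0, 0]}
    - {"fingers": 0.0, "delta_pos": [-0.0015, 0, 0], "rotation": [0, 0, 0]}

```text
time_s: 15.77
tool_pos: [0.5566, 0.3361, 0.1671]
ee_rot: [0.535, -0.463, -0.535, -0.463]
ft_force: [0.6, -0.2, -1.9]
opening: 0.0104
```

>>> drive_tool:
  motion:
    - {"fingers": 0.0, "delta_pos": [-0.0007, 0, 0], "rotation": [0, 0, 0]}
    - {"fingers": 0.0, "delta_pos": [-0.0015, 0, 0], "rotation": [0, 0, 0]}
    - {"fingers": 0.0, "delta_pos": [-0.002, 0, 0], "rotation": [0, 0, 0]}

```text
time_s: 16.02
tool_pos: [0.5567, 0.3361, 0.1655]
ee_rot: [0.535, -0.463, -0.535, -0.463]
ft_force: [0.9, -0.6, 0.1]
opening: 0.0108
```

>>> drive_tool:
  motion:
    - {"fingers": 0.0, "delta_pos": [-0.0007, 0, 0], "rotation": [0, 0, 0]}
    - {"fingers": 0.0, "delta_pos": [-0.0015, 0, 0], "rotation": [0, 0, 0]}
    - {"fingers": 0.0, "delta_pos": [-0.002, 0, 0], "rotation": [0, 0, 0]}

```text
time_s: 16.27
tool_pos: [0.5568, 0.3362, 0.165]
ee_rot: [0.535, -0.462, -0.534, -0.463]
ft_force: [1.5, -3.9, 7.4]
opening: 0.0104
```

>>> drive_tool:
  motion:
    - {"fingers": 0.02, "delta_pos": [0.001, 0, 0], "rotation": [0, 0, 0]}
    - {"fingers": 0.035, "delta_pos": [0.001, 0, 0], "rotation": [0, 0, 0]}
    - {"fingers": 0.04, "delta_pos": [0.001, 0, 0], "rotation": [0, 0, 0]}
    - {"fingers": 0.04, "delta_pos": [0.001, 0, 0], "rotation": [0, 0, 0]}
    - {"fingers": 0.04, "delta_pos": [0.001, 0, -0.01], "rotation": [0, 0, 0]}
  squeeze: 40

```text
time_s: 16.68
tool_pos: [0.5564, 0.3275, 0.1646]
ee_rot: [0.536, -0.462, -0.535, -0.462]
ft_force: [-0.2, 0.2, -0.1]
opening: 0.0398
```

>>> drive_tool:
  motion:
    - {"fingers": 0.04, "delta_pos": [0, 0, -0.02], "rotation": [0, 0, 0]}
    - {"fingers": 0.04, "delta_pos": [0, 0, -0.045], "rotation": [0, 0, 0]}
    - {"fingers": 0.04, "delta_pos": [0, 0, -0.07], "rotation": [0, 0, 0]}
    - {"fingers": 0.04, "delta_pos": [0.03, 0, -0.08], "rotation": [0, 0, 0]}
    - {"fingers": 0.04, "delta_pos": [0.07, 0, -0.08], "rotation": [0, 0, 0]}

```text
time_s: 17.1
tool_pos: [0.5717, 0.2426, 0.2303]
ee_rot: [0.534, -0.466, -0.532, -0.462]
ft_force: [1.3, -0.2, 0.8]
opening: 0.0397
```

>>> drive_tool:
  motion:
    - {"fingers": 0.06, "delta_pos": [0.04, 0, 0], "rotation": [0, 0, 0]}
    - {"fingers": 0.06, "delta_pos": [0.08, 0, 0], "rotation": [0, 0, 0]}
    - {"fingers": 0.06, "delta_pos": [0.11, 0, 0], "rotation": [0, -7, 0]}
    - {"fingers": 0.06, "delta_pos": [0.12, 0, 0], "rotation": [0, -14, 0]}
    - {"fingers": 0.06, "delta_pos": [0.12, 0, 0], "rotation": [0, -20, 0]}

```text
time_s: 17.52
tool_pos: [0.5702, 0.2464, 0.358]
ee_rot: [-0.431, 0.537, 0.621, 0.376]
ft_force: [1.3, 1.1, 0.2]
opening: 0.0599
```

>>> drive_tool:
  motion:
    - {"fingers": 0.06, "delta_pos": [0, 0, 0], "rotation": [0, -7, 0]}
    - {"fingers": 0.06, "delta_pos": [0, 0, 0], "rotation": [0, -14, 0]}
    - {"fingers": 0.06, "delta_pos": [0, 0, 0], "rotation": [0, -21, 0]}
    - {"fingers": 0.06, "delta_pos": [0, 0, 0], "rotation": [0, -28, 0]}
    - {"fingers": 0.06, "delta_pos": [0, 0, 0], "rotation": [0, -35, 0]}

```text
time_s: 17.93
tool_pos: [0.57, 0.245, 0.3555]
ee_rot: [-0.224, 0.626, 0.721, 0.196]
ft_force: [0.9, 0.9, -0.4]
opening: 0.0599
```

>>> drive_tool:
  motion:
    - {"fingers": 0.06, "delta_pos": [0, 0, 0], "rotation": [0, -7, 0]}
    - {"fingers": 0.06, "delta_pos": [0, 0, 0], "rotation": [0, -14, 0]}
    - {"fingers": 0.06, "delta_pos": [0, 0, 0], "rotation": [0, -21, 0]}
    - {"fingers": 0.06, "delta_pos": [0, 0, 0], "rotation": [0, -28, 0]}
    - {"fingers": 0.06, "delta_pos": [0, 0, 0], "rotation": [0, -35, 0]}

```text
time_s: 18.35
tool_pos: [0.5699, 0.2459, 0.3563]
ee_rot: [0.004, 0.655, 0.755, -0.001]
ft_force: [0.3, 0.7, -1.0]
opening: 0.0601
```

```bash
python3 - <<'E'
from h import *
np.set_printoptions(precision=4,suppress=True)
s=env.sense();print(s["time_s"],s["tool_pos"],s["q"],s["opening"],s["ft_force"]);print(R.from_quat(np.roll(s["ee_rot"],-1)).as_matrix())
a=env.capture("top");b=env.capture("side")
cv2.imwrite("pics/rawt3.png",a[:,:,::-1]);cv2.imwrite("pics/raws3.png",b[:,:,::-1])
im=cv2.resize(b[190:330,120:260,::-1],(400,400),interpolation=cv2.INTER_CUBIC)
t=cv2.resize(a[145:245,165:265,::-1],(400,400),interpolation=cv2.INTER_CUBIC)
cv2.imwrite("pics/c9.png",np.hstack([im,t]))
E
```

```text
18.35 [0.5699 0.2459 0.3563] [-0.1346  0.4609 -0.5629  1.2179  0.2475  1.5276 -0.5185] 0.06014682542506158 [ 0.2717  0.6533 -0.995 ]
[[-0.1408  0.99    0.0045]
 [ 0.99    0.1409 -0.0062]
 [-0.0068  0.0036 -1.    ]]
```

View pics/c9.png

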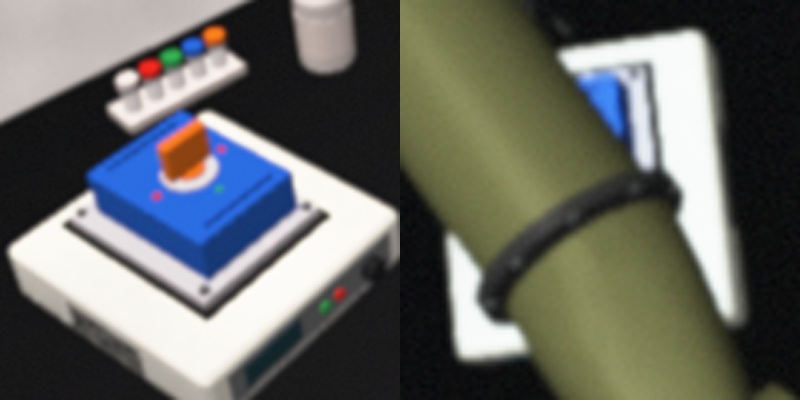

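The cover sits home on the platform: its lower rim meets the grey plate and the wing is upright, still in line with the red dots. Next I'll regrip the wing from above.

>>> drive_tool:
  motion:
    - {"fingers": 0.05, "delta_pos": [0.03, 0, 0], "rotation": [0, 0, 0]}
    - {"fingers": 0.05, "delta_pos": [0.06, 0, 0.02], "rotation": [0, 0, 0]}
    - {"fingers": 0.05, "delta_pos": [0.079, 0, 0.05], "rotation": [0, 0, 0]}
    - {"fingers": 0.05, "delta_pos": [0.079, 0, 0.09], "rotation": [0, 0, 0]}
    - {"fingers": 0.05, "delta_pos": [0.079, 0, 0.12], "rotation": [0, 0, 0]}

```text
time_s: 18.87
tool_pos: [0.5567, 0.3255, 0.2316]
ee_rot: [-0.001, 0.654, 0.757, -0.001]
ft_force: [0.7, -0.4, -0.9]
opening: 0.05
```

>>> drive_tool:
  motion:
    - {"fingers": 0.05, "delta_pos": [0, 0, 0], "rotation": [0, 0, 0]}
    - {"fingers": 0.05, "delta_pos": [0, 0, 0], "rotation": [0, 0, 0]}
    - {"fingers": 0.05, "delta_pos": [0, 0, 0], "rotation": [0, 0, 0]}

```text
time_s: 19.12
tool_pos: [0.5592, 0.325, 0.2363]
ee_rot: [0.0, 0.655, 0.756, 0.001]
ft_force: [0.3, 0.8, -0.2]
opening: 0.0498
```

```bash
python3 - <<'E'
from h import *
np.set_printoptions(precision=4,suppress=True)
s=env.sense();M=R.from_quat(np.roll(s["ee_rot"],-1)).as_matrix();print(s["tool_pos"],s["q"]);print(M)
print("to wing, tool axes:",M.T@(np.array([.5585,.3243,.157])-s["tool_pos"]))
print("level:",np.degrees(R.from_matrix(M).inv().apply(np.cross(M[:,2],[0,0,-1]))))
E
```

```text
[0.5592 0.325  0.2363] [-0.2495  0.5559 -0.5555  1.387   0.295   1.2791 -0.6784]
[[-0.1424  0.9898  0.0017]
 [ 0.9898  0.1424  0.0013]
 [ 0.0011  0.0019 -1.    ]]
to wing, tool axes: [-0.0007 -0.0009  0.0793]
level: [ 0.1074 -0.0621  0.    ]
```

>>> drive_tool:
  motion:
    - {"fingers": 0.05, "delta_pos": [-0.001, -0.001, 0.02], "rotation": [0, 0, 0]}
    - {"fingers": 0.05, "delta_pos": [-0.001, -0.001, 0.04], "rotation": [0, 0, 0]}
    - {"fingers": 0.05, "delta_pos": [-0.001, -0.001, 0.06], "rotation": [0, 0, 0]}
    - {"fingers": 0.05, "delta_pos": [-0.001, -0.001, 0.074], "rotation": [0, 0, 0]}
    - {"fingers": 0.05, "delta_pos": [-0.001, -0.001, 0.08], "rotation": [0, 0, 0]}

```text
time_s: 19.53
tool_pos: [0.5581, 0.3238, 0.1549]
ee_rot: [0.0, 0.655, 0.756, 0.001]
ft_force: [0.3, -0.5, -0.4]
opening: 0.0496
```

>>> drive_tool:
  motion:
    - {"fingers": 0.03, "delta_pos": [0, 0, 0], "rotation": [0, 0, 0]}
    - {"fingers": 0.02, "delta_pos": [0, 0, 0], "rotation": [0, 0, 0]}
    - {"fingers": 0.01, "delta_pos": [0, 0, 0], "rotation": [0, 0, 0]}
    - {"fingers": 0.0, "delta_pos": [0, 0, 0], "rotation": [0, 0, 0]}
    - {"fingers": 0.0, "delta_pos": [0, 0, 0], "rotation": [0, 0, 0]}
  squeeze: 30

```text
time_s: 19.95
tool_pos: [0.5585, 0.3248, 0.1563]
ee_rot: [0.001, 0.654, 0.756, 0.002]
ft_force: [1.0, -0.6, 6.6]
opening: 0.0126
```

>>> drive_tool:
  motion:
    - {"fingers": 0.0, "delta_pos": [0, 0, 0], "rotation": [0, 0, 0]}
    - {"fingers": 0.0, "delta_pos": [0, 0, 0], "rotation": [0, 0, 0]}
    - {"fingers": 0.0, "delta_pos": [0, 0, 0], "rotation": [0, 0, 0]}
  squeeze: 40

```text
time_s: 20.2
tool_pos: [0.5585, 0.3248, 0.1563]
ee_rot: [0.001, 0.654, 0.756, 0.002]
ft_force: [0.9, -1.5, 6.8]
opening: 0.0127
```

>>> drive_tool:
  motion:
    - {"fingers": 0.03, "delta_pos": [0, 0, 0], "rotation": [0, 0, 0]}
    - {"fingers": 0.03, "delta_pos": [0, 0, -0.003], "rotation": [0, 0, 0]}
    - {"fingers": 0.0, "delta_pos": [0, 0, -0.003], "rotation": [0, 0, 0]}
    - {"fingers": 0.0, "delta_pos": [0, 0, -0.003], "rotation": [0, 0, 0]}
    - {"fingers": 0.0, "delta_pos": [0, 0, -0.003], "rotation": [0, 0, 0]}
  squeeze: 40

```text
time_s: 20.62
tool_pos: [0.5584, 0.3244, 0.1579]
ee_rot: [0.0, 0.654, 0.756, 0.001]
ft_force: [2.5, 0.3, 4.1]
opening: 0.0125
```

>>> drive_tool:
  motion:
    - {"fingers": 0.0, "delta_pos": [0, 0, 0], "rotation": [0, 0, 4]}
    - {"fingers": 0.0, "delta_pos": [0, 0, 0], "rotation": [0, 0, 8]}
    - {"fingers": 0.0, "delta_pos": [0, 0, 0], "rotation": [0, 0, 12]}
    - {"fingers": 0.0, "delta_pos": [0, 0, 0], "rotation": [0, 0, 16]}
    - {"fingers": 0.0, "delta_pos": [0, 0, 0], "rotation": [0, 0, 20]}

```text
time_s: 21.03
tool_pos: [0.5583, 0.3245, 0.1581]
ee_rot: [0.0, 0.777, 0.63, 0.001]
ft_force: [3.3, -0.1, 4.8]
opening: 0.0122
```

```bash
python3 - <<'E'
from h import *
s=env.sense();print(s["tool_pos"],s["q"],s["opening"],s["ft_force"],s["wrist_torque"])
E
```

```text
[0.55832311 0.32448471 0.15807978] [-0.30690139  0.59685646 -0.44186449  1.51180176  0.27474636  1.09217516
 -1.01648357] 0.012174069029157412 [ 3.33015285 -0.14738284  4.76781399] [ 0.06296033 -0.47014924  0.18220594]
```

Turning smoothly. Continuing to 90°.

>>> drive_tool:
  motion:
    - {"fingers": 0.0, "delta_pos": [0, 0, 0], "rotation": [0, 0, 5]}
    - {"fingers": 0.0, "delta_pos": [0, 0, 0], "rotation": [0, 0, 10]}
    - {"fingers": 0.0, "delta_pos": [0, 0, 0], "rotation": [0, 0, 15]}
    - {"fingers": 0.0, "delta_pos": [0, 0, 0], "rotation": [0, 0, 20]}
    - {"fingers": 0.0, "delta_pos": [0, 0, 0], "rotation": [0, 0, 25]}

```text
time_s: 21.45
tool_pos: [0.5584, 0.3246, 0.1585]
ee_rot: [-0.0, 0.895, 0.446, 0.002]
ft_force: [2.0, -1.4, 7.2]
opening: 0.0126
```

>>> drive_tool:
  motion:
    - {"fingers": 0.0, "delta_pos": [0, 0, 0], "rotation": [0, 0, 5]}
    - {"fingers": 0.0, "delta_pos": [0, 0, 0], "rotation": [0, 0, 10]}
    - {"fingers": 0.0, "delta_pos": [0, 0, 0], "rotation": [0, 0, 15]}
    - {"fingers": 0.0, "delta_pos": [0, 0, 0], "rotation": [0, 0, 20]}
    - {"fingers": 0.0, "delta_pos": [0, 0, 0], "rotation": [0, 0, 25]}

```text
time_s: 21.87
tool_pos: [0.5583, 0.3245, 0.1584]
ee_rot: [-0.0, 0.97, 0.242, 0.001]
ft_force: [4.0, 1.0, -1.7]
opening: 0.0126
```

>>> drive_tool:
  motion:
    - {"fingers": 0.0, "delta_pos": [0, 0, 0], "rotation": [0, 0, 5]}
    - {"fingers": 0.0, "delta_pos": [0, 0, 0], "rotation": [0, 0, 10]}
    - {"fingers": 0.0, "delta_pos": [0, 0, 0], "rotation": [0, 0, 15]}
    - {"fingers": 0.0, "delta_pos": [0, 0, 0], "rotation": [0, 0, 20]}
    - {"fingers": 0.0, "delta_pos": [0, 0, 0], "rotation": [0, 0, 20]}

```text
time_s: 22.28
tool_pos: [0.5577, 0.3244, 0.157]
ee_rot: [-0.0, 0.998, 0.07, 0.0]
ft_force: [2.5, -0.0, -1.9]
opening: 0.0126
```

```bash
python3 - <<'E'
from h import *
s=env.sense();print(s["tool_pos"],s["q"],s["opening"],s["ft_force"],s["wrist_torque"])
M=R.from_quat(np.roll(s["ee_rot"],-1)).as_matrix();print(np.degrees(np.arctan2(M[1,0],M[0,0])))
E
```

```text
[0.55772477 0.32435251 0.15697713] [-0.49850777  0.57185278 -0.1120187   1.51597037  0.06989821  1.05683496
 -2.05706235] 0.012640448771198002 [ 2.5164074  -0.02471245 -1.91308878] [ 0.13780392 -0.83770259  0.03454445]
8.073505240447702
```

>>> drive_tool:
  motion:
    - {"fingers": 0.02, "delta_pos": [0, 0, 0], "rotation": [0, 0, 0]}
    - {"fingers": 0.03, "delta_pos": [0, 0, 0], "rotation": [0, 0, 0]}
    - {"fingers": 0.05, "delta_pos": [0, 0, 0], "rotation": [0, 0, 0]}
    - {"fingers": 0.05, "delta_pos": [0, 0, -0.01], "rotation": [0, 0, 0]}
    - {"fingers": 0.05, "delta_pos": [0, 0, -0.04], "rotation": [0, 0, 0]}

```text
time_s: 22.7
tool_pos: [0.5549, 0.3226, 0.1938]
ee_rot: [0.002, 0.997, 0.073, -0.004]
ft_force: [0.4, -0.2, -0.0]
opening: 0.0501
```

>>> drive_tool:
  motion:
    - {"fingers": 0.05, "delta_pos": [0, 0, -0.04], "rotation": [0, 0, 0]}
    - {"fingers": 0.05, "delta_pos": [0, 0, -0.08], "rotation": [0, 0, 0]}
    - {"fingers": 0.05, "delta_pos": [0, 0, -0.12], "rotation": [0, 0, 0]}
    - {"fingers": 0.05, "delta_pos": [0, 0, -0.15], "rotation": [0, 0, 0]}
    - {"fingers": 0.05, "delta_pos": [0, 0, -0.15], "rotation": [0, 0, 0]}

```text
time_s: 23.12
tool_pos: [0.5588, 0.3251, 0.3558]
ee_rot: [-0.003, 0.997, 0.072, 0.005]
ft_force: [0.3, 0.0, 0.1]
opening: 0.0501
```

>>> drive_tool:
  motion:
    - {"fingers": 0.05, "delta_pos": [0, -0.04, 0], "rotation": [0, 0, 0]}
    - {"fingers": 0.05, "delta_pos": [0, 0.08, 0], "rotation": [0, 0, 0]}
    - {"fingers": 0.05, "delta_pos": [0, 0.16, 0], "rotation": [0, 0, 0]}
    - {"fingers": 0.05, "delta_pos": [0, 0.16, 0], "rotation": [0, 0, 0]}
    - {"fingers": 0.05, "delta_pos": [0, 0.16, 0], "rotation": [0, 0, 0]}

```text
time_s: 23.53
tool_pos: [0.575, 0.1975, 0.3477]
ee_rot: [0.0, 0.997, 0.073, -0.0]
ft_force: [1.4, -1.0, 0.6]
opening: 0.0499
```

>>> drive_tool:
  motion:
    - {"fingers": 0.05, "delta_pos": [0, 0.04, 0], "rotation": [0, 0, 0]}
    - {"fingers": 0.05, "delta_pos": [0, 0.08, 0], "rotation": [0, 0, 0]}
    - {"fingers": 0.05, "delta_pos": [0, 0.12, 0], "rotation": [0, 0, 0]}
    - {"fingers": 0.05, "delta_pos": [0, 0.16, 0], "rotation": [0, 0, 0]}
    - {"fingers": 0.05, "delta_pos": [0, 0.16, 0], "rotation": [0, 0, 0]}

```text
time_s: 23.95
tool_pos: [0.599, 0.0291, 0.3479]
ee_rot: [0.003, 0.998, 0.066, 0.0]
ft_force: [-0.4, -1.5, 1.2]
opening: 0.0499
```

```bash
python3 - <<'E'
from h import *
s=env.sense();print(s["time_s"],s["tool_pos"],s["ft_force"])
a=env.capture("top");b=env.capture("side")
im=cv2.resize(b[190:330,120:260,::-1],(400,400),interpolation=cv2.INTER_CUBIC)
t=cv2.resize(a[145:245,165:265,::-1],(400,400),interpolation=cv2.INTER_CUBIC)
f=cv2.resize(a[100:300,60:460,::-1],(400,200));g=cv2.resize(b[80:330,80:480,::-1],(320,200))
c=np.zeros((600,800,3),np.uint8);c[:400]=np.hstack([im,t]);c[400:,:400]=f;c[400:,420:740]=g
cv2.imwrite("pics/c10.png",c)
E
```

```text
23.95 [0.59904404 0.02911122 0.34794855] [-0.44986675 -1.45690459  1.16834225]
```

View pics/c10.png

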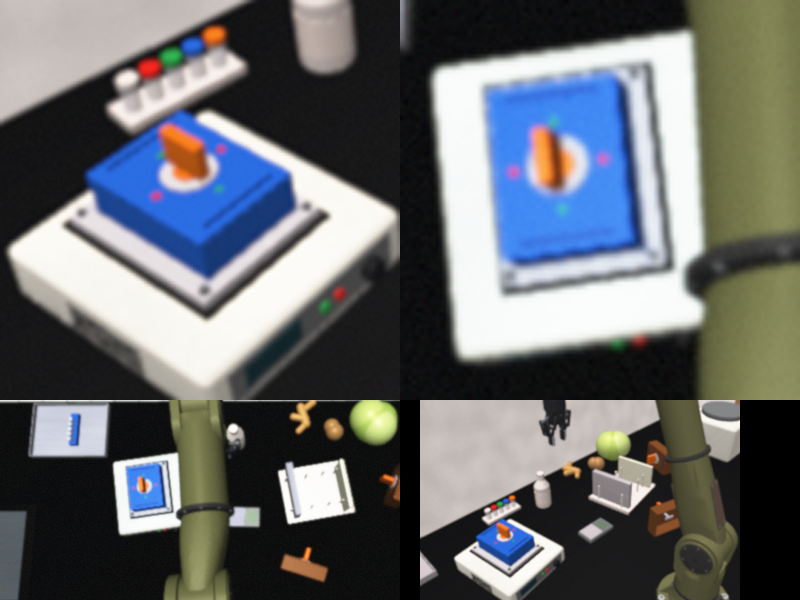

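The wing now lies along the green dots, and the tray, board, bottle and scale look unmoved. I'll check the wing angle numerically to be sure it is in the detent.

```bash
python3 - <<'E'
from h import *
from scipy.optimize import minimize
a=np.mean([env.capture("top").astype(float) for _ in range(4)],0);x0,y0=165,145
c=a[145:245,165:232];r,g,b=c[...,0],c[...,1],c[...,2]
w=np.clip(r-b-60,0,None)*(g>b-10); w*=(w>40)
yy,xx=np.mgrid[:c.shape[0],:c.shape[1]]
s=(yy>25)&(yy<52)&(xx>25)&(xx<48);w=w*s
p=np.c_[xx[w>0]+x0,yy[w>0]+y0];ww=w[w>0]
P=ray("top",p,np.full(len(p),.19))[:,:2];m=(P*ww[:,None]).sum(0)/ww.sum()
ev,V=np.linalg.eigh(np.cov(P.T,aweights=ww));v=V[:,1];v*=np.sign(v[0])
print("wing yaw",np.degrees(np.arctan2(v[1],v[0])),m,np.sqrt(ev)*np.sqrt(12))
# cover edges: blue mask min-area rect orientation
bl=(np.clip(b-r,0,None)>60).astype(np.uint8)
q=np.argwhere(bl)[:,::-1]+[x0,y0];Q=ray("top",q,np.full(len(q),.145))[:,:2].astype(np.float32)
(cx,cy),(sw,sh),an=cv2.minAreaRect(Q*1000);print("cover",cx,cy,sw,sh,an)
def dots(mask): 
    n,l,st,ce=cv2.connectedComponentsWithStats(mask.astype(np.uint8));return [(st[i,4],ce[i]+[x0,y0]) for i in range(1,n) if st[i,4]>2]
for nm,mk in[("green",(g>r+25)&(g>b-25)&(g>70)&(b>60)),("red",(r>b-15)&(r>g+50)&(b>g+5))]:
    for n,cc in dots(mk): print(nm,n,ray("top",cc,[.145])[0,:2])
E
```

```text
wing yaw 24.842708544422877 [0.55471004 0.31630247] [0.02391329 0.0414061 ]
cover 556.8472290039062 320.6312255859375 163.4810028076172 123.76313018798828 8.250182151794434
green 3 [0.40119983 0.26384845]
red 8 [0.58146546 0.34614792]
```

```bash
python3 - <<'E'
from h import *
a=np.mean([env.capture("top").astype(float) for _ in range(4)],0);x0,y0=165,145
c=cv2.resize(a[170:200,190:213],None,fx=4,fy=4,interpolation=cv2.INTER_CUBIC);r,g,b=c[...,0],c[...,1],c[...,2]
for th in(200,215,225):
    k=(r>th)&(r-b>90);yy,xx=np.nonzero(k)
    n,l,st,ce=cv2.connectedComponentsWithStats(k.astype(np.uint8));i=1+np.argmax(st[1:,4]);yy,xx=np.nonzero(l==i)
    P=ray("top",np.c_[xx/4+190,yy/4+170],np.full(len(xx),.19))[:,:2];ev,V=np.linalg.eigh(np.cov(P.T));v=V[:,1];v*=np.sign(v[0])
    print(th,len(xx),np.degrees(np.arctan2(v[1],v[0])),P.mean(0),np.sqrt(12*ev))
E
```

```text
200 731 8.646778256271132 [0.55560989 0.32074476] [0.01196556 0.04510673]
215 677 8.450864642720013 [0.5558205  0.32118248] [0.01121734 0.04451576]
225 638 8.359310583638607 [0.55594418 0.32149943] [0.01065804 0.04416928]
```

The wing yaw is 8.4° and the cover yaw 8.25°, so the blade is along cover x, in the locked position. Handing in.

```bash
python3 -c "
from h import *
print(env.finish_job())"
```

```text
the job is handed in; nothing more can be done
None
```

I took the blue cover out of the rack by its wing, tipped it opening-down and set it over the tube carrier. I then regripped the wing from above, turned it 90° clockwise, let go and backed off. The job is handed in, with the last clock reading about 24 s; no verdict was reported.

**Home and locked:**
- **Seating:** the cover met the platform within 1–2 mm of the expected height, and the last side picture shows its rim on the plate.
- **Wing angle:** the wing's yaw (8.4°) matches the cover's (8.25°), so the wing points along the green dots.
- **Detent:** past the crest, the force on the tool changed from pushing up to pulling down, and the turning torque fell to about zero. I did not measure the 4 mm sink itself.

**Bystanders and forces:** the tray, board, bottle and scale look unmoved in the last pictures. The highest wrist force I read was about 8 N, but I only read it at the end of each move.

**What went wrong or disagreed:**
- **Missed grasp:** the first grasp closed just above the blade. Going about 16 mm lower fixed it, and nothing was disturbed.
- **Placement aim:** I wrongly took that miss as a tool offset and first aimed about 25 mm off the carrier. A picture taken while hovering showed the error, and I corrected it before lowering.
- **Platform fit:** fitting the platform from the side view disagreed with the top view by about 14 mm, probably because of its dark border. I used the top view.
- **Wing angle reading:** a first reading gave 25° because it included the wing's side face. Using only the bright top edge gave the 8.4°.

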